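# Square the LED lamp modules, lock them on the lamp rail and switch it on

### The arm

A 6-joint arm with a two-finger parallel gripper is mounted at the origin on the work surface. World frame = base frame: x ahead of the robot, y to its left, z up, the work surface at z = 0. Lengths are in mm, angles in rad, forces in N, time in s.
With the tool pointing down it reaches from about 275 to 1000 mm from the base axis. Payload 8.4 kg.
Tool frame: the origin (TCP) lies midway between the tips of the shut fingers; the grasp point (between the pads) lies 19 mm behind it; z points along the fingers, y is the line along which they close (so a half turn about z gives the same grasp; the last joint's range is limited). The gripper opens to 85 mm and grips with 20 to 120 N. Pads are 22 mm wide; open, the fingers measure 114 mm over their backs; the gripper's body (76 mm by 85 mm) begins 54 mm behind the grasp point. The pads swing forward as they close: fully open they stand 13 mm farther back than shut.
Start: joints at [-1.261, 0.353, 1.633, -0, 1.155, -0.002], TCP at [191.731, -594.867, 231.281] pointing down, gripper open.
Joint ranges: [-2.63, 2.63], [-0.92, 2.1], [0.06, 2.66], [-1.3, 4.44], [0, 2.69], [-3.02, 3.02]. Speed limits (rad/s): [2.22, 2.22, 2.79, 3.14, 3.14, 3.14].

### API

Orientations are given as [roll, pitch, yaw] about the fixed x, y, z axes, in that order (R = Rz(yaw) Ry(pitch) Rx(roll)).
In Python, from rig import monitor, imaging, r gives the robot as it stands.
- The arm moves only by the tool drive_tool, never from a script. Its argument "plan" is a list of rows, each an object of numbers: "x", "y", "z": the shift along the tool's x, y, z in units of 50 mm (1.0 is 50 mm); "ax", "ay", "az": the turn, a rotation vector about the tool's x, y, z in units of 6 degrees (1.0 is 6 degrees); "hand": the finger opening in mm, from 0 to 85.4. In form: [{"x": .., "y": .., "z": .., "ax": .., "ay": .., "az": .., "hand": ..}, ...]. A call has 1 to 8 rows; each row is the pose to reach, as a shift and turn from the pose commanded when the call began, along the tool's axes at that moment; what a row does not reach only later rows make up. A row lasts 1/10 s, in which the tool goes at most 50 mm and 8.59 degrees, less where a joint would pass 70% of its speed; a pose out of reach is approached as far as the arm can. A call with a gripper value outside its range is refused whole. The fingers move at their own pace and stop on an object; "grip_force" is the grip in N (left out, the last holds). Time passes only in rows, so rows that repeat a pose let the fingers close. It gives the time, the measured TCP pose, the force, the opening and the grip force at its end, in the units of the state.
- monitor.sense(): the state, without advancing time (a new reading comes with each control period).
- imaging.grab_frame(name): name is "scene" or "top" or "wrist"; returns the picture (480x640x3 uint8, red, green, blue); there is no depth.
- imaging.camera_info(name): a dict with "mtx" (3x3 intrinsics, pixels), "dist" ([k1, k2, p1, p2, k3] as OpenCV has them; the pictures are not rectified), "R" (3x3) and "t" (3): a world point X has camera coordinates R X + t. Camera axes: x right, y down, z forward; pixel columns grow to the right and rows downward; lengths in mm; the calibration is good to about 2 mm. A picture is of the moment at which its call begins: read the wrist's pose just before it. camera_info takes no time and is no camera call; for the wrist camera it gives the pose at the moment of the call.
- r.sign_off(): hands the job in; it is judged then, once.
The state is a dict: "clock": time; "qpos": joint angles; "qvel": joint speeds; "joint_efforts": joint torques, N m; "eef_pos": TCP position; "tcp_rot": TCP orientation; "contact_force": force on the tool from outside, world axes, zero at the start; "wrist_torque": the same for the moment, N m; "opening": opening from 0.0 (shut) to 1.0 (fully open); "grasp_force": force on a finger pad.
Only numpy, scipy, OpenCV 4.12 (cv2) and the standard library are available. Lean on these libraries where they do the work, as an engineer would, in place of code of your own. Each camera call takes 0.05 s, during which the arm holds its last target. There are 200 camera calls.

### The job

Some aluminium LED lamp modules (two or three) lie about on the optical table. First square them all: stand each in a bay of its own in the toothed aluminium rack, its long sides along the teeth, pushed up snug against both the back fence and the tooth on its right as seen from the robot, so that all of them stand squared and released at the same time. Then move each one onto a stud of its own on the white lamp rail, long side along the stud's cross pin, push it fully home and lock it with a quarter turn clockwise (seen from above); only when all are locked, throw the toggle lever fully over, and leave the vial, the lens cell and the steel post standing where they are.

Things in the scene. Friction and masses are not known exactly. Their poses are not given: they have to be found in the camera images.
- rack: Squaring rack, a comb of bare aluminium bars fixed flat on the table; no floor, so parts stand on the table. A back fence 12 mm thick and 300 mm long runs along its y, and three teeth, each the right wall (-y) of its bay, 60 mm long and 10 mm thick, point along its +x. All bars are 12 mm high. Origin at table level, on the face of the back fence that looks to +x. Does not move.
- rail: White lamp rail fixed on the table, 90 mm (x) by 300 mm (y), its top face 36 mm above the table. Origin at table level under its centre. Along its y axis stand three identical steel bayonet studs 100 mm apart, each in the middle of a thin dark disc flush with the top.
- lever_tip (a point): Centre of the black ball, 26 mm in diameter, at the end of the switch's thin lever; 80 mm from the pivot, which lies 22 mm above the table over the middle of the block. It leans 0.5 rad from upright at either end of its swing. The lever swings in the vertical plane of the switch's own x axis.
- lever_base: Grey block of the toggle switch, 70 x 50 x 25 mm, fixed on the table, origin at table level under its centre; its x axis is the direction in which the lever is thrown over (within 0.3 rad of straight away from the robot).
- lever (a joint): Angle of the toggle lever in rad: near 0 it leans towards the robot (off), at 1.0 it is fully over, leaning away from the robot (on). It stays where it is left; a light push on the tip moves it.
- vial: Bystander: amber glass vial with a white cap, 26 mm in diameter, 52 mm high, origin under its centre.
- lens_cell: Bystander: dark steel lens cell, 44 mm in diameter, 34 mm high, origin under its centre.
- post_holder: Bystander: upright steel post, 25 mm in diameter, 75 mm high, origin under its centre.
- corner0 (a point): Inner corner of bay 0 of the rack, at table level: the back fence's face lies at x = 0 and the tooth's face at y = 0 of this frame (axes as the rack's); the bay opens to +x and +y. A squared module has its origin at x 32, y 24 mm here; beyond it, to +y, 47 mm are free up to the next tooth.
- stud0 (a point): Foot of a bayonet stud, on its axis, on the rail's top face; axes as the rail's. Steel post 14 mm in diameter, 14 mm high, tapered at the top, with a cross pin 6 mm thick and 28 mm long along the rail's x, centre line 10 mm above the rail top. A module is seated when its underside lies on the rail top, locked when turned so that its long side runs along the rail (rail's y).
- lamp0: LED lamp module (None if absent): bare aluminium block 64 mm long (x), 48 wide (y), 44 high, 250 g, origin under its centre, dark line along its top lengthwise. Keyhole beneath: 17 mm square with a slot 9 x 32 mm along x, through a 5 mm plate into a cavity; 1.5 mm clearance on a stud. Goes on with x along the pin, either way round; then turns 90 deg clockwise to a stop, and jams the other way.
- corner1 (a point): Inner corner of bay 1 of the rack, at table level: the back fence's face lies at x = 0 and the tooth's face at y = 0 of this frame (axes as the rack's); the bay opens to +x and +y. A squared module has its origin at x 32, y 24 mm here; beyond it, to +y, 47 mm are free up to the next tooth.
- stud1 (a point): Foot of a bayonet stud, on its axis, on the rail's top face; axes as the rail's. Steel post 14 mm in diameter, 14 mm high, tapered at the top, with a cross pin 6 mm thick and 28 mm long along the rail's x, centre line 10 mm above the rail top. A module is seated when its underside lies on the rail top, locked when turned so that its long side runs along the rail (rail's y).
- lamp1: LED lamp module (None if absent): bare aluminium block 64 mm long (x), 48 wide (y), 44 high, 250 g, origin under its centre, dark line along its top lengthwise. Keyhole beneath: 17 mm square with a slot 9 x 32 mm along x, through a 5 mm plate into a cavity; 1.5 mm clearance on a stud. Goes on with x along the pin, either way round; then turns 90 deg clockwise to a stop, and jams the other way.
- corner2 (a point): Inner corner of bay 2 of the rack, at table level: the back fence's face lies at x = 0 and the tooth's face at y = 0 of this frame (axes as the rack's); the bay opens to +x and +y. A squared module has its origin at x 32, y 24 mm here; beyond it, to +y, 47 mm are free up to the next tooth.
- stud2 (a point): Foot of a bayonet stud, on its axis, on the rail's top face; axes as the rail's. Steel post 14 mm in diameter, 14 mm high, tapered at the top, with a cross pin 6 mm thick and 28 mm long along the rail's x, centre line 10 mm above the rail top. A module is seated when its underside lies on the rail top, locked when turned so that its long side runs along the rail (rail's y).
- lamp2: LED lamp module (None if absent): bare aluminium block 64 mm long (x), 48 wide (y), 44 high, 250 g, origin under its centre, dark line along its top lengthwise. Keyhole beneath: 17 mm square with a slot 9 x 32 mm along x, through a 5 mm plate into a cavity; 1.5 mm clearance on a stud. Goes on with x along the pin, either way round; then turns 90 deg clockwise to a stop, and jams the other way.
Mind the look-alikes: they are no part of the job. Leave any brown or turquoise look-alike of the lamp1 alone.

How it is judged:
By the outcome, as a careful person would: the job done as asked, in the order asked, and still so for the second after the job is handed in, with the robot touching nothing.
Of lamp0, lamp1, lamp2 only 2 to 3 are there at a start; the rules pass over those that are not, and their reading is None.
At some moment in a run one of lamp0, lamp1, lamp2 may be knocked a few centimetres aside while the robot is not near it.
It also fails if it takes over 210 s, if anything falls off the work surface, if the arm or the gripper's body presses on something with over 40 N, if the wrist force passes 120 N, or if a joint passes its speed limit or range.

## Working session

There is one attempt and no reset: what is moved stays moved. The work goes in short steps, Python scripts to look and compute and a tool call to move; the robot and the scene stay as the last step left them, time stands still between calls to the robot, and variables do not carry over. Pictures are saved under pics/ and viewed, at most 14 in all, crops included, and the job is handed in when it is done.

Besides the shell and the picture viewer there is one more tool, called after ">>>" in YAML: its name, and indented under it one key for each argument. drive_tool: Moves the arm, as the interface text tells. Its arguments: {"type":"object","properties":{"plan":{"type":"array","items":{"type":"object","properties":{"x":{"type":"number"},"y":{"type":"number"},"z":{"type":"number"},"ax":{"type":"number"},"ay":{"type":"number"},"az":{"type":"number"},"hand":{"type":"number"}}}},"grip_force":{"type":"number"}},"required":["plan"]}

```bash
ls; mkdir -p pics; python3 - <<'E'
from rig import monitor, imaging, r
import cv2
print(monitor.sense())
for n in("top","scene"):
    im=imaging.grab_frame(n); cv2.imwrite(f"pics/{n}0.png",im[:,:,::-1])
    print(n,imaging.camera_info(n))
E
```

```text
pics
{'clock': 0.0, 'qpos': array([-1.26142106e+00,  3.53638107e-01,  1.63419083e+00, -1.25840309e-05,
        1.15523679e+00, -2.36032296e-03]), 'qvel': array([ 0.00100122, -0.00021565,  0.00106089, -0.0011222 ,  0.00078849,
        0.00040106]), 'joint_efforts': array([ 3.41566854e-03, -6.05249119e+01, -3.42060971e+01,  2.18900877e-04,
        9.46690910e-03, -1.43083378e-05]), 'eef_pos': array([ 191.5553248 , -594.37307819,  230.54371962]), 'tcp_rot': array([-3.14011956e+00,  8.02857023e-06,  3.11740688e-01]), 'contact_force': array([ 0.40283196,  0.0506814 , -0.56772766]), 'wrist_torque': array([ 0.02477591, -0.03021641, -0.00210263]), 'grasp_force': 0.0, 'opening': 0.9970034393726604}
top {'mtx': array([[502.13193165,   0.        , 321.04151153],
       [  0.        , 502.13193165, 237.16559136],
       [  0.        ,   0.        ,   1.        ]]), 'dist': array([0.00210397, 0.        , 0.        , 0.        , 0.        ]), 'R': array([[ 0.00984185, -0.9999458 ,  0.00339604],
       [-0.99760174, -0.01005136, -0.0684816 ],
       [ 0.06851202, -0.00271391, -0.9976466 ]]), 't': array([ -90.88082048,  561.90727343, 1270.64681931])}
scene {'mtx': array([[510.22647212,   0.        , 318.52843724],
       [  0.        , 510.22647212, 241.95574451],
       [  0.        ,   0.        ,   1.        ]]), 'dist': array([0.00052051, 0.        , 0.        , 0.        , 0.        ]), 'R': array([[-0.83146391,  0.55551897,  0.00815122],
       [ 0.30807071,  0.47320995, -0.82532708],
       [-0.46234208, -0.68371852, -0.56459612]]), 't': array([ 518.93167428,  -72.9038448 , 1400.73121966])}
```

View pics/top0.png

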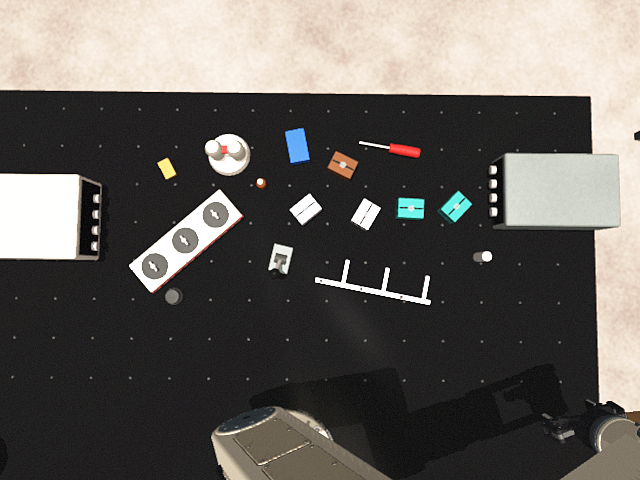

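View pics/scene0.png

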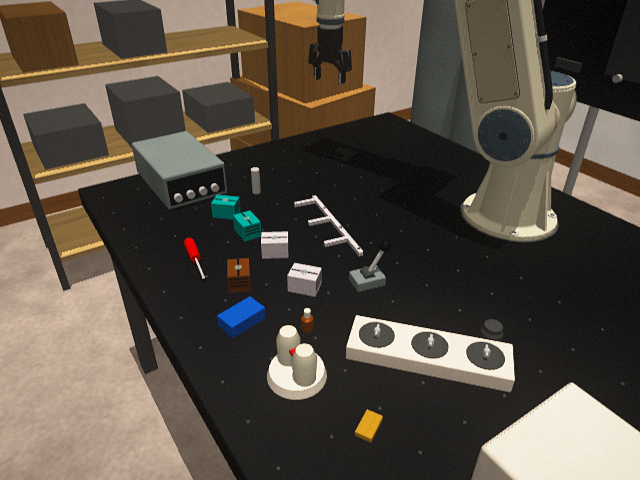

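The lamp candidates in the top view are two bare-aluminium blocks at (306,209) and (366,214). The turquoise blocks at (410,208) and (456,206) and the brown one at (343,164) are look-alikes to leave alone. The rack is at (316..430, 262..302), the rail at (186,240), the lever at (280,260), the vial at (261,183), the lens cell at (173,296) and the post at (483,256).

```bash
cat > h.py <<'E'
from rig import monitor, imaging, r
import cv2, numpy as np
def grab(n):
    c=imaging.camera_info(n); return imaging.grab_frame(n),c
def w(c,uv,z):
    "pixels -> world xy on plane z"
    p=cv2.undistortPoints(np.float64(uv).reshape(-1,1,2),c["mtx"],c["dist"]).reshape(-1,2)
    d=np.c_[p,np.ones(len(p))]@c["R"]; o=-c["R"].T@c["t"]
    return (o+d*((z-o[2])/d[:,2])[:,None])[:,:2]
def px(c,X):
    return cv2.projectPoints(np.float64(X).reshape(-1,1,3),cv2.Rodrigues(c["R"])[0],c["t"],c["mtx"],c["dist"])[0].reshape(-1,2)
def rect(P):
    (cx,cy),(a,b),t=cv2.minAreaRect(np.float32(P))
    if a<b: a,b,t=b,a,t+90
    t=(np.radians(t)+np.pi/2)%np.pi-np.pi/2
    return np.round([cx,cy,a,b,t],3)
def go(x=None,y=None,z=None,yaw=None):
    "plan units from the measured pose"
    s=monitor.sense(); p=s["eef_pos"]; a=s["tcp_rot"][2]
    d=np.array([p[i] if v is None else v for i,v in enumerate((x,y,z))])-p
    u=np.array([np.cos(a)*d[0]+np.sin(a)*d[1],np.sin(a)*d[0]-np.cos(a)*d[1],-d[2]])/50
    da=0 if yaw is None else (yaw-a+np.pi)%(2*np.pi)-np.pi
    return np.round(u,3),"az",round(-np.degrees(da)/6,3)
E
python3 - <<'E'
from h import *
im,c=grab("top")
sub=im[120:320,120:500]
big=cv2.resize(sub,None,fx=2.1,fy=2.1,interpolation=cv2.INTER_CUBIC)
cv2.imwrite("pics/topc.png",big[:,:,::-1])
hsv=cv2.cvtColor(im,cv2.COLOR_RGB2HSV)
m=((hsv[...,1]<70)&(hsv[...,2]>150)).astype(np.uint8)
m[:120]=0;m[:, :120]=0;m[:,495:]=0;m[320:]=0
for q in cv2.findContours(m,0,cv2.CHAIN_APPROX_NONE)[0]:
    if cv2.contourArea(q)<60: continue
    u=q.reshape(-1,2); print(u.mean(0).round(),len(u),"z0",rect(w(c,u,0)),"z36",rect(w(c,u,36)),"z44",rect(w(c,u,44)))
    
E
```

```text
[377. 286.] 367 z0 [ 456.29  -225.277  304.319   74.687    1.384] z36 [ 456.789 -221.323  295.934   72.629    1.384] z44 [ 456.9   -220.444  294.07    72.172    1.384]
[486. 256.] 30 z0 [ 5.19347e+02 -5.16581e+02  2.61520e+01  2.34480e+01 -1.20000e-02] z36 [ 5.18108e+02 -5.04600e+02  2.54310e+01  2.28020e+01 -1.20000e-02] z44 [ 5.17833e+02 -5.01937e+02  2.52710e+01  2.26590e+01 -1.20000e-02]
[280. 258.] 135 z0 [ 5.0817e+02  2.0332e+01  6.8796e+01  5.0599e+01 -2.2100e-01] z36 [ 5.0724e+02  1.7518e+01  6.6900e+01  4.9205e+01 -2.2100e-01] z44 [ 5.07033e+02  1.68930e+01  6.64790e+01  4.88950e+01 -2.21000e-01]
[365. 214.] 76 z0 [ 6.27050e+02 -2.01383e+02  6.92070e+01  5.20010e+01 -5.31000e-01] z36 [ 6.22844e+02 -1.98087e+02  6.73000e+01  5.05680e+01 -5.31000e-01] z44 [ 6.21909e+02 -1.97355e+02  6.68760e+01  5.02500e+01 -5.31000e-01]
[305. 209.] 70 z0 [638.607 -43.258  69.198  53.172  -0.863] z36 [634.082 -44.319  67.291  51.707  -0.863] z44 [633.077 -44.555  66.867  51.381  -0.863]
[185. 240.] 236 z0 [552.934 268.565 309.038  94.233  -0.85 ] z36 [550.77  258.911 300.523  91.637  -0.85 ] z44 [550.289 256.766 298.63   91.06   -0.85 ]
[227. 154.] 121 z0 [7.80940e+02 1.60470e+02 1.10541e+02 1.08523e+02 4.46000e-01] z36 [7.72493e+02 1.53794e+02 1.07495e+02 1.05533e+02 4.46000e-01] z44 [7.70616e+02 1.52311e+02 1.06818e+02 1.04868e+02 4.46000e-01]
```

View pics/topc.png

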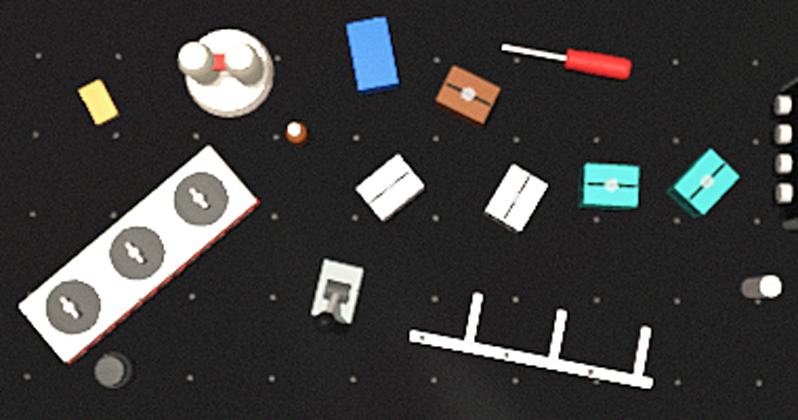

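```bash
python3 - <<'E'
from h import *
print(go(540,-150,330,2.61))
c=imaging.camera_info("wrist"); print(-c["R"].T@c["t"], c["R"])
# tooth positions from top
im,c=grab("top")
O=np.array([432.8,-219.9]);th=1.384-np.pi/2
ys=np.arange(-170,170,1.0)
X=np.array([[*(O+40*np.array([np.cos(th),np.sin(th)])+y*np.array([-np.sin(th),np.cos(th)])),12] for y in ys])
u=px(c,X); g=cv2.remap(im[...,1].astype(np.float32),np.float32(u[:,:1]),np.float32(u[:,1:]),cv2.INTER_LINEAR).ravel()
b=g>120; e=np.flatnonzero(np.diff(b.astype(int))); print(ys[e])
E
```

```text
(array([ 9.359, -6.324, -1.986]), 'az', np.float64(-21.946))
[ 259.61486639 -572.27723721  373.07012722] [[ 3.06802812e-01 -9.51772666e-01 -9.09232837e-04]
 [-9.13588771e-01 -2.94761884e-01  2.80126736e-01]
 [-2.66884978e-01 -8.51130055e-02 -9.59962596e-01]]
[-138. -125.  -33.  -20.   71.   84.]
```

>>> drive_tool:
  plan:
    - {"x": 9.36, "y": -6.32, "z": -1.99, "az": -21.95}
    - {"x": 9.36, "y": -6.32, "z": -1.99, "az": -21.95}
    - {"x": 9.36, "y": -6.32, "z": -1.99, "az": -21.95}
    - {"x": 9.36, "y": -6.32, "z": -1.99, "az": -21.95}
    - {"x": 9.36, "y": -6.32, "z": -1.99, "az": -21.95}
    - {"x": 9.36, "y": -6.32, "z": -1.99, "az": -21.95}
    - {"x": 9.36, "y": -6.32, "z": -1.99, "az": -21.95}
    - {"x": 9.36, "y": -6.32, "z": -1.99, "az": -21.95}

```text
invalid input
```

```bash
python3 - <<'E'
from h import *
print(monitor.sense()); print(go(540,-150,330,2.61))
E
```

```text
{'clock': 0.2, 'qpos': array([-1.26136196e+00,  3.53427007e-01,  1.63384423e+00,  2.13277465e-05,
        1.15521990e+00, -2.41390330e-03]), 'qvel': array([ 0.00017082, -0.00150975, -0.00147022,  0.00037966,  0.00075147,
        0.00121027]), 'joint_efforts': array([ 1.30487842e-04, -6.05098772e+01, -3.42031288e+01,  8.20498758e-05,
        7.25544174e-03, -6.10872036e-06]), 'eef_pos': array([ 191.66934442, -594.57361752,  230.82387375]), 'tcp_rot': array([-3.14069422e+00, -2.16734513e-05,  3.11839640e-01]), 'contact_force': array([ 0.31724988, -0.53217047,  0.64086975]), 'wrist_torque': array([-0.00048294, -0.03232743, -0.01705033]), 'grasp_force': 0.0, 'opening': 1.000506917541}
(array([ 9.359, -6.325, -1.984]), 'az', np.float64(-21.946))
```

>>> drive_tool:
  plan:
    - {"x": 9.36, "y": -6.32, "z": -1.99, "ax": 0, "ay": 0, "az": -21.95, "hand": 85}
    - {"x": 9.36, "y": -6.32, "z": -1.99, "ax": 0, "ay": 0, "az": -21.95, "hand": 85}
    - {"x": 9.36, "y": -6.32, "z": -1.99, "ax": 0, "ay": 0, "az": -21.95, "hand": 85}
    - {"x": 9.36, "y": -6.32, "z": -1.99, "ax": 0, "ay": 0, "az": -21.95, "hand": 85}
    - {"x": 9.36, "y": -6.32, "z": -1.99, "ax": 0, "ay": 0, "az": -21.95, "hand": 85}
    - {"x": 9.36, "y": -6.32, "z": -1.99, "ax": 0, "ay": 0, "az": -21.95, "hand": 85}
    - {"x": 9.36, "y": -6.32, "z": -1.99, "ax": 0, "ay": 0, "az": -21.95, "hand": 85}
    - {"x": 9.36, "y": -6.32, "z": -1.99, "ax": 0, "ay": 0, "az": -21.95, "hand": 85}

```text
clock: 1.0
eef_pos: [435.7, -283.1, 301.2]
tcp_rot: [3.141, 0.0, 1.518]
contact_force: [0.8, -1.2, 0.8]
opening: 0.997
grasp_force: 0.0
```

```bash
python3 - <<'E'
from h import *
print(monitor.sense()); print(go(540,-150,330,2.61))
E
```

```text
{'clock': 1.0, 'qpos': array([-5.79136921e-01,  1.23586019e-01,  1.77363246e+00, -2.99407099e-05,
        1.24407578e+00, -5.26179098e-01]), 'qvel': array([ 0.94951268, -0.02881675, -0.1615174 ,  0.00103454,  0.18435807,
       -0.5480664 ]), 'joint_efforts': array([-7.49840811e+00, -4.68905497e+01, -3.37254882e+01,  2.83356069e-02,
        5.84174576e-02,  9.06116199e-01]), 'eef_pos': array([ 435.66490189, -283.11614412,  301.15580704]), 'tcp_rot': array([3.14134886e+00, 1.74389124e-04, 1.51784809e+00]), 'contact_force': array([ 0.76776257, -1.22881639,  0.75912149]), 'wrist_torque': array([-0.00978477, -0.02743628,  0.08723467]), 'grasp_force': 0.0, 'opening': 0.9972775502139355}
(array([ 2.769,  1.943, -0.577]), 'az', np.float64(-10.429))
```

>>> drive_tool:
  plan:
    - {"x": 2.6, "y": 1.9, "z": -0.55, "ax": 0, "ay": 0, "az": -10.2, "hand": 85}
    - {"x": 2.6, "y": 1.9, "z": -0.55, "ax": 0, "ay": 0, "az": -10.2, "hand": 85}
    - {"x": 2.6, "y": 1.9, "z": -0.55, "ax": 0, "ay": 0, "az": -10.2, "hand": 85}
    - {"x": 2.6, "y": 1.9, "z": -0.55, "ax": 0, "ay": 0, "az": -10.2, "hand": 85}
    - {"x": 2.6, "y": 1.9, "z": -0.55, "ax": 0, "ay": 0, "az": -10.2, "hand": 85}
    - {"x": 2.6, "y": 1.9, "z": -0.55, "ax": 0, "ay": 0, "az": -10.2, "hand": 85}
    - {"x": 2.6, "y": 1.9, "z": -0.55, "ax": 0, "ay": 0, "az": -10.2, "hand": 85}
    - {"x": 2.6, "y": 1.9, "z": -0.55, "ax": 0, "ay": 0, "az": -10.2, "hand": 85}

```text
clock: 1.8
eef_pos: [537.2, -160.6, 328.0]
tcp_rot: [-3.141, -0.0, 2.583]
contact_force: [0.0, 0.2, -1.2]
opening: 0.995
grasp_force: 0.0
```

```bash
python3 - <<'E'
from h import *
s=monitor.sense();print(s["eef_pos"],s["tcp_rot"])
im,c=grab("wrist"); cv2.imwrite("pics/w1.png",im[:,:,::-1])
hsv=cv2.cvtColor(im,cv2.COLOR_RGB2HSV)
m=((hsv[...,1]<70)&(hsv[...,2]>150)).astype(np.uint8)
for q in cv2.findContours(m,0,cv2.CHAIN_APPROX_NONE)[0]:
    if cv2.contourArea(q)<800: continue
    u=q.reshape(-1,2); print(u.mean(0).round(),len(u),"z0",rect(w(c,u,0)),"z12",rect(w(c,u,12)),"z44",rect(w(c,u,44)))
E
```

```text
[ 537.22752519 -160.55742308  327.97834812] [-3.14147169e+00 -4.70473108e-04  2.58301295e+00]
[509. 459.] 187 z0 [ 1.131072e+03 -9.543600e+01  1.294320e+02  1.210410e+02  1.008000e+00] z12 [ 1.114384e+03 -9.612100e+01  1.261300e+02  1.179530e+02  1.008000e+00] z44 [ 1.069883e+03 -9.794700e+01  1.173250e+02  1.097180e+02  1.008000e+00]
[107. 458.] 191 z0 [ 737.589 -720.75   129.01   125.296    1.016] z12 [ 730.94  -705.482  125.718  122.099    1.016] z44 [ 713.207 -664.768  116.942  113.576    1.016]
[627. 388.] 140 z0 [ 1.109515e+03  9.923900e+01  1.235070e+02  6.414100e+01 -2.880000e-01] z12 [ 1.093376e+03  9.358800e+01  1.203560e+02  6.250500e+01 -2.880000e-01] z44 [ 1.050342e+03  7.851800e+01  1.119540e+02  5.814100e+01 -2.880000e-01]
[582. 336.] 274 z0 [968.341  79.753 201.189  41.706   1.567] z12 [955.805  74.599 196.057  40.642   1.567] z44 [922.374  60.854 182.37   37.805   1.567]
[318. 262.] 159 z0 [ 6.36436e+02 -2.04390e+02  7.22650e+01  5.29270e+01 -5.35000e-01] z12 [ 6.32367e+02 -2.02296e+02  7.04210e+01  5.15770e+01 -5.35000e-01] z44 [ 6.21516e+02 -1.96710e+02  6.55050e+0
[... 396 characters left out ...]
585. 216.] 309 z0 [774.652 156.787 108.367  95.349  -0.921] z12 [767.057 149.668 105.603  92.916  -0.921] z44 [746.803 130.683  98.231  86.43   -0.921]
[228. 154.] 681 z0 [ 456.038 -225.347  307.473   74.635    1.383] z12 [ 456.571 -222.717  299.629   72.731    1.383] z44 [ 457.992 -215.706  278.711   67.654    1.383]
[420.  95.] 281 z0 [ 5.09319e+02  2.65990e+01  7.04100e+01  5.02790e+01 -2.24000e-01] z12 [ 5.08493e+02  2.28010e+01  6.86130e+01  4.89960e+01 -2.24000e-01] z44 [ 5.06289e+02  1.26730e+01  6.38240e+01  4.55760e+01 -2.24000e-01]
[592.  77.] 382 z0 [610.205 227.228 158.812  98.096  -0.848] z12 [606.805 218.311 154.76   95.594  -0.848] z44 [597.738 194.535 143.956  88.921  -0.848]
```

View pics/w1.png

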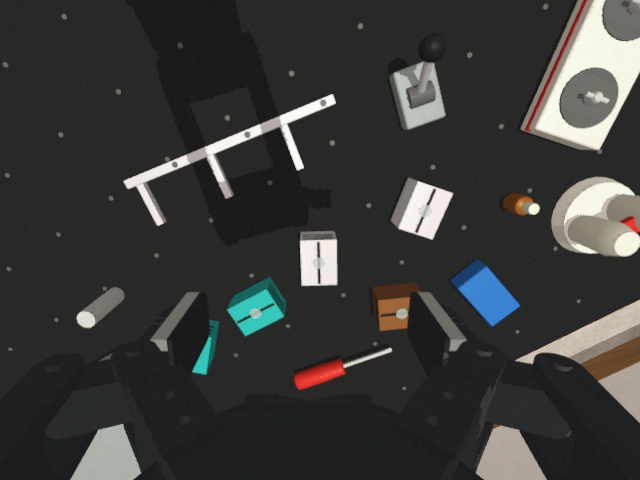

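The wrist view agrees with the top view to about 1 mm. Lamp R is at px (318,262), world (621.7,-197), angle -0.535. Lamp L is at px (425,210), world (633,-44), angle -0.87. The rack's three teeth are clear in the view. I'll pick up R first.

```bash
python3 - <<'E'
from h import *
print(go(621.7,-197,90,2.607))
E
```

```text
(array([-1.817,  0.285,  4.761]), 'az', np.float64(-0.265))
```

>>> drive_tool:
  plan:
    - {"x": -1.81, "y": 0.28, "z": 2.5, "ax": 0, "ay": 0, "az": -0.26, "hand": 85}
    - {"x": -1.81, "y": 0.28, "z": 3.5, "ax": 0, "ay": 0, "az": -0.26, "hand": 85}
    - {"x": -1.81, "y": 0.28, "z": 4.3, "ax": 0, "ay": 0, "az": -0.26, "hand": 85}
    - {"x": -1.81, "y": 0.28, "z": 4.76, "ax": 0, "ay": 0, "az": -0.26, "hand": 85}
    - {"x": -1.81, "y": 0.28, "z": 4.76, "ax": 0, "ay": 0, "az": -0.26, "hand": 85}
    - {"x": -1.81, "y": 0.28, "z": 4.76, "ax": 0, "ay": 0, "az": -0.26, "hand": 85}
    - {"x": -1.81, "y": 0.28, "z": 4.76, "ax": 0, "ay": 0, "az": -0.26, "hand": 85}

```text
clock: 2.55
eef_pos: [620.4, -196.9, 88.9]
tcp_rot: [-3.141, -0.003, 2.605]
contact_force: [-0.2, 0.6, 0.2]
opening: 0.999
grasp_force: 0.0
```

```bash
python3 - <<'E'
from h import *
print(go(621.7,-197,14,2.607))
E
```

```text
(array([-0.023,  0.011,  1.499]), 'az', np.float64(-0.023))
```

>>> drive_tool:
  plan:
    - {"x": 0, "y": 0, "z": 0.8, "ax": 0, "ay": 0, "az": 0, "hand": 85}
    - {"x": 0, "y": 0, "z": 1.5, "ax": 0, "ay": 0, "az": 0, "hand": 85}
    - {"x": 0, "y": 0, "z": 1.5, "ax": 0, "ay": 0, "az": 0, "hand": 85}
    - {"x": 0, "y": 0, "z": 1.5, "ax": 0, "ay": 0, "az": 0, "hand": 40}
    - {"x": 0, "y": 0, "z": 1.5, "ax": 0, "ay": 0, "az": 0, "hand": 40}
    - {"x": 0, "y": 0, "z": 1.5, "ax": 0, "ay": 0, "az": 0, "hand": 40}
    - {"x": 0, "y": 0, "z": 1.5, "ax": 0, "ay": 0, "az": 0, "hand": 40}
    - {"x": 0, "y": 0, "z": 1.5, "ax": 0, "ay": 0, "az": 0, "hand": 40}
  grip_force: 40

```text
clock: 3.35
eef_pos: [623.2, -197.7, 18.4]
tcp_rot: [3.141, 0.004, 2.607]
contact_force: [-1.6, -1.4, 9.8]
opening: 0.555
grasp_force: 41.4
```

```bash
python3 - <<'E'
from h import *
s=monitor.sense();print(s["opening"],s["grasp_force"],s["eef_pos"])
# approach above bay1 free spot: rack x 42, y 15
O=np.array([432.9,-218.8]);ex=np.array([.9826,-.1855]);ey=np.array([.1855,.9826])
p=O+44*ex+(2.5+13)*ey
print(p,go(*p,80,-0.187+np.pi))
E
```

```text
0.554864037925286 41.411558389663696 [ 623.24732588 -197.73280758   18.39438461]
[ 479.00965 -211.7317 ] (array([ 2.34 , -1.711, -1.232]), 'az', np.float64(-3.319))
```

>>> drive_tool:
  plan:
    - {"x": 0, "y": 0, "z": -0.7, "ax": 0, "ay": 0, "az": 0, "hand": 40}
    - {"x": 0.8, "y": -0.5, "z": -1.3, "ax": 0, "ay": 0, "az": -1.3, "hand": 40}
    - {"x": 1.6, "y": -1.1, "z": -1.3, "ax": 0, "ay": 0, "az": -2.6, "hand": 40}
    - {"x": 2.3, "y": -1.7, "z": -1.3, "ax": 0, "ay": 0, "az": -3.32, "hand": 40}
    - {"x": 2.34, "y": -1.71, "z": -1.3, "ax": 0, "ay": 0, "az": -3.32, "hand": 40}
    - {"x": 2.34, "y": -1.71, "z": -1.3, "ax": 0, "ay": 0, "az": -3.32, "hand": 40}
    - {"x": 2.34, "y": -1.71, "z": -1.3, "ax": 0, "ay": 0, "az": -3.32, "hand": 40}
    - {"x": 2.34, "y": -1.71, "z": -1.3, "ax": 0, "ay": 0, "az": -3.32, "hand": 40}

```text
clock: 4.15
eef_pos: [478.9, -211.3, 80.8]
tcp_rot: [-3.141, 0.002, 2.955]
contact_force: [-0.6, -0.7, -2.5]
opening: 0.553
grasp_force: 43.6
```

```bash
python3 - <<'E'
from h import *
s=monitor.sense();print(s["opening"],s["grasp_force"],s["eef_pos"],s["tcp_rot"])
print(go(479,-211.7,20,-0.187+np.pi))
im,c=grab("wrist"); cv2.imwrite("pics/w2.png",im[:,:,::-1])
E
```

```text
0.5527202941439601 43.648037910461426 [ 478.89307488 -211.34128704   80.81050108] [-3.14122273e+00  1.99629894e-03  2.95495875e+00]
(array([-0.003, -0.007,  1.216]), 'az', np.float64(0.003))
```

View pics/w2.png

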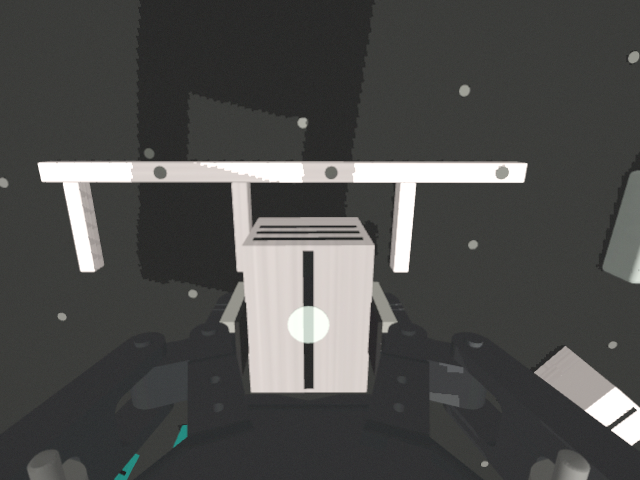

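The lamp hangs straight just right (+y) of the middle tooth, at px (308,310), and in front of the fence. I'll lower it and push it home.

>>> drive_tool:
  plan:
    - {"x": 0, "y": 0, "z": 0.6, "ax": 0, "ay": 0, "az": 0, "hand": 40}
    - {"x": 0, "y": 0, "z": 1.0, "ax": 0, "ay": 0, "az": 0, "hand": 40}
    - {"x": 0, "y": 0, "z": 1.25, "ax": 0, "ay": 0, "az": 0, "hand": 40}
    - {"x": 0, "y": 0, "z": 1.25, "ax": 0, "ay": 0, "az": 0, "hand": 40}
    - {"x": 0, "y": 0, "z": 1.25, "ax": 0, "ay": 0, "az": 0, "hand": 40}
    - {"x": 0.12, "y": 0, "z": 1.25, "ax": 0, "ay": 0, "az": 0, "hand": 40}
    - {"x": 0.18, "y": 0, "z": 1.25, "ax": 0, "ay": 0, "az": 0, "hand": 40}
    - {"x": 0.18, "y": 0, "z": 1.25, "ax": 0, "ay": 0, "az": 0, "hand": 40}

```text
clock: 5.0
eef_pos: [469.2, -209.6, 18.2]
tcp_rot: [-3.141, 0.003, 2.954]
contact_force: [3.8, 0.7, -4.9]
opening: 0.552
grasp_force: 46.9
```

>>> drive_tool:
  plan:
    - {"x": 0.05, "y": 0, "z": 0, "ax": 0, "ay": 0, "az": 0, "hand": 40}
    - {"x": 0.1, "y": 0, "z": 0, "ax": 0, "ay": 0, "az": 0, "hand": 40}
    - {"x": 0.14, "y": 0, "z": 0, "ax": 0, "ay": 0, "az": 0, "hand": 40}
    - {"x": 0.14, "y": 0, "z": 0, "ax": 0, "ay": 0, "az": 0, "hand": 40}
    - {"x": 0.14, "y": 0, "z": 0, "ax": 0, "ay": 0, "az": 0, "hand": 40}

```text
clock: 5.5
eef_pos: [467.6, -209.7, 19.6]
tcp_rot: [-3.14, 0.012, 2.954]
contact_force: [16.9, 3.9, -3.0]
opening: 0.555
grasp_force: 47.0
```

>>> drive_tool:
  plan:
    - {"x": 0, "y": -0.1, "z": 0, "ax": 0, "ay": 0, "az": 0, "hand": 40}
    - {"x": 0, "y": -0.18, "z": 0, "ax": 0, "ay": 0, "az": 0, "hand": 40}
    - {"x": 0, "y": -0.24, "z": 0, "ax": 0, "ay": 0, "az": 0, "hand": 40}
    - {"x": 0, "y": -0.3, "z": 0, "ax": 0, "ay": 0, "az": 0, "hand": 40}
    - {"x": 0, "y": -0.34, "z": 0, "ax": 0, "ay": 0, "az": 0, "hand": 40}
    - {"x": 0, "y": -0.34, "z": 0, "ax": 0, "ay": 0, "az": 0, "hand": 40}

```text
clock: 6.1
eef_pos: [464.8, -223.5, 19.8]
tcp_rot: [3.139, 0.011, 2.951]
contact_force: [25.5, 26.5, 3.9]
opening: 0.554
grasp_force: 47.9
```

>>> drive_tool:
  plan:
    - {"x": -0.04, "y": 0.04, "z": 0.06, "ax": 0, "ay": 0, "az": 0, "hand": 40}
    - {"x": -0.04, "y": 0.04, "z": 0.06, "ax": 0, "ay": 0, "az": 0, "hand": 40}
    - {"x": -0.04, "y": 0.04, "z": 0.06, "ax": 0, "ay": 0, "az": 0, "hand": 75}
    - {"x": -0.04, "y": 0.04, "z": 0.06, "ax": 0, "ay": 0, "az": 0, "hand": 75}
    - {"x": -0.04, "y": 0.04, "z": 0.06, "ax": 0, "ay": 0, "az": 0, "hand": 75}
    - {"x": -0.04, "y": 0.04, "z": 0.06, "ax": 0, "ay": 0, "az": 0, "hand": 75}

```text
clock: 6.7
eef_pos: [460.0, -223.2, 14.5]
tcp_rot: [3.141, -0.001, 2.955]
contact_force: [-0.6, 0.4, -0.8]
opening: 0.875
grasp_force: 0.0
```

```bash
python3 - <<'E'
from h import *
s=monitor.sense();print(s["opening"],s["contact_force"],s["eef_pos"],s["tcp_rot"])
im,c=grab("wrist"); cv2.imwrite("pics/w3.png",im[:,:,::-1])
E
```

```text
0.8752493478009904 [-0.64894893  0.39684206 -0.81376875] [ 460.03208207 -223.22300529   14.53222302] [ 3.14147944e+00 -8.39251056e-04  2.95454103e+00]
```

View pics/w3.png

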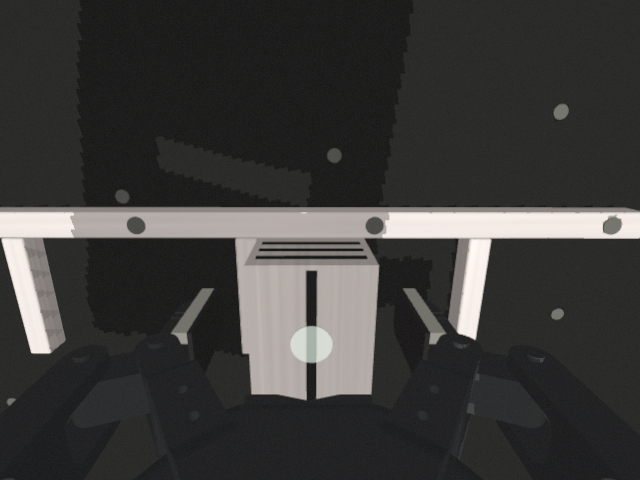

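R stands in bay 1 against the fence and the tooth, lamp base edges meeting both at px (250,245), and the fingers are clear. Next is lamp L.

>>> drive_tool:
  plan:
    - {"x": 0, "y": 0, "z": -0.8, "ax": 0, "ay": 0, "az": 0, "hand": 80}
    - {"x": 0, "y": 0, "z": -1.7, "ax": 0, "ay": 0, "az": 0, "hand": 85}
    - {"x": 0, "y": 0, "z": -2.0, "ax": 0, "ay": 0, "az": 0, "hand": 85}
    - {"x": 0, "y": 0, "z": -2.0, "ax": 0, "ay": 0, "az": 0, "hand": 85}

```text
clock: 7.15
eef_pos: [462.0, -224.1, 117.1]
tcp_rot: [-3.14, 0.004, 2.955]
contact_force: [-0.8, -0.3, -0.1]
opening: 0.995
grasp_force: 0.0
```

```bash
cat >> h.py <<'E'
def lamps(n="top",z=44):
    im,c=grab(n); hsv=cv2.cvtColor(im,cv2.COLOR_RGB2HSV)
    m=((hsv[...,1]<70)&(hsv[...,2]>150)).astype(np.uint8)
    for q in cv2.findContours(m,0,cv2.CHAIN_APPROX_NONE)[0]:
        A=cv2.contourArea(q)
        if A<250: continue
        u=q.reshape(-1,2); R=rect(w(c,u,z))
        if 400<R[0]<800 and -350<R[1]<350 and R[2]<330: print(n,R,A)
E
python3 - <<'E'
from h import *
lamps()
print(go(633.2,-44.2,110,2.272))
E
```

```text
top [ 473.283 -131.117  112.439   70.202    1.384] 278.0
top [ 5.0685e+02  1.6633e+01  6.5905e+01  4.8137e+01 -2.2900e-01] 288.0
top [633.206 -44.674  66.204  51.112  -0.872] 490.0
top [550.198 256.869 298.354  91.06   -0.85 ] 4163.0
top [7.70517e+02 1.52748e+02 1.06620e+02 1.03601e+02 4.46000e-01] 1332.0
(array([-2.717,  4.165,  0.11 ]), 'az', np.float64(6.519))
```

>>> drive_tool:
  plan:
    - {"x": -0.6, "y": 0.9, "z": 0.0, "ax": 0, "ay": 0, "az": 1.4, "hand": 85}
    - {"x": -1.2, "y": 1.8, "z": 0.0, "ax": 0, "ay": 0, "az": 2.8, "hand": 85}
    - {"x": -1.7, "y": 2.7, "z": 0.0, "ax": 0, "ay": 0, "az": 4.2, "hand": 85}
    - {"x": -2.3, "y": 3.5, "z": 0.1, "ax": 0, "ay": 0, "az": 5.5, "hand": 85}
    - {"x": -2.71, "y": 4.16, "z": 0.1, "ax": 0, "ay": 0, "az": 6.52, "hand": 85}
    - {"x": -2.71, "y": 4.16, "z": 0.1, "ax": 0, "ay": 0, "az": 6.52, "hand": 85}
    - {"x": -2.71, "y": 4.16, "z": 0.1, "ax": 0, "ay": 0, "az": 6.52, "hand": 85}
    - {"x": -2.71, "y": 4.16, "z": 0.1, "ax": 0, "ay": 0, "az": 6.52, "hand": 85}

```text
clock: 8.0
eef_pos: [630.6, -44.6, 108.2]
tcp_rot: [-3.139, -0.002, 2.273]
contact_force: [0.6, -1.6, 0.4]
opening: 0.997
grasp_force: 0.0
```

```bash
python3 - <<'E'
from h import *
print(go(633.2,-44.2,14,2.272)); lamps("wrist")
E
```

```text
(array([-0.028,  0.045,  1.883]), 'az', np.float64(0.013))
wrist [ 501.711 -179.334   61.514   34.802   -1.118] 2205.5
wrist [631.461 -41.107  70.802  48.406  -0.876] 7682.0
wrist [7.01384e+02 7.23750e+01 2.28770e+01 1.45270e+01 4.94000e-01] 709.0
wrist [ 476.213 -105.542   89.614   57.283   -1.042] 4091.5
wrist [ 7.31070e+02  1.12919e+02  8.90960e+01  3.80670e+01 -6.04000e-01] 7295.5
wrist [641.438 138.216  95.401  16.956   0.705] 5530.5
wrist [ 5.14595e+02  1.85540e+01  6.25630e+01  4.46550e+01 -2.22000e-01] 8639.0
```

>>> drive_tool:
  plan:
    - {"x": -0.03, "y": 0.04, "z": 0.9, "ax": 0, "ay": 0, "az": 0, "hand": 85}
    - {"x": -0.03, "y": 0.04, "z": 1.88, "ax": 0, "ay": 0, "az": 0, "hand": 85}
    - {"x": -0.03, "y": 0.04, "z": 1.88, "ax": 0, "ay": 0, "az": 0, "hand": 85}
    - {"x": -0.03, "y": 0.04, "z": 1.88, "ax": 0, "ay": 0, "az": 0, "hand": 40}
    - {"x": -0.03, "y": 0.04, "z": 1.88, "ax": 0, "ay": 0, "az": 0, "hand": 40}
    - {"x": -0.03, "y": 0.04, "z": 1.88, "ax": 0, "ay": 0, "az": 0, "hand": 40}
    - {"x": -0.03, "y": 0.04, "z": 1.88, "ax": 0, "ay": 0, "az": 0, "hand": 40}
    - {"x": -0.03, "y": 0.04, "z": 1.88, "ax": 0, "ay": 0, "az": 0, "hand": 40}

```text
clock: 8.85
eef_pos: [636.6, -44.4, 18.7]
tcp_rot: [3.139, 0.003, 2.272]
contact_force: [-1.6, -2.6, 6.9]
opening: 0.554
grasp_force: 42.8
```

```bash
python3 - <<'E'
from h import *
O=np.array([432.9,-218.8]);ex=np.array([.9826,-.1855]);ey=np.array([.1855,.9826])
p=O+44*ex+(107+13)*ey
print(p,go(*p,80,-0.187+np.pi))
E
```

```text
[ 498.3944 -109.05  ] (array([ 0.795, -2.946, -1.226]), 'az', np.float64(-6.517))
```

>>> drive_tool:
  plan:
    - {"x": 0, "y": 0, "z": -0.7, "ax": 0, "ay": 0, "az": 0, "hand": 40}
    - {"x": 0.2, "y": -0.6, "z": -1.3, "ax": 0, "ay": 0, "az": -1.4, "hand": 40}
    - {"x": 0.4, "y": -1.4, "z": -1.3, "ax": 0, "ay": 0, "az": -2.8, "hand": 40}
    - {"x": 0.6, "y": -2.2, "z": -1.3, "ax": 0, "ay": 0, "az": -4.2, "hand": 40}
    - {"x": 0.8, "y": -2.9, "z": -1.3, "ax": 0, "ay": 0, "az": -5.5, "hand": 40}
    - {"x": 0.8, "y": -2.94, "z": -1.3, "ax": 0, "ay": 0, "az": -6.52, "hand": 40}
    - {"x": 0.8, "y": -2.94, "z": -1.3, "ax": 0, "ay": 0, "az": -6.52, "hand": 40}
    - {"x": 0.8, "y": -2.94, "z": -1.3, "ax": 0, "ay": 0, "az": -6.52, "hand": 40}

```text
clock: 9.65
eef_pos: [498.1, -108.3, 82.0]
tcp_rot: [3.142, 0.003, 2.951]
contact_force: [0.6, -0.2, -2.8]
opening: 0.552
grasp_force: 42.7
```

```bash
python3 - <<'E'
from h import *
s=monitor.sense();print(s["opening"],s["grasp_force"],s["eef_pos"],s["tcp_rot"])
print(go(498.4,-109,18.8,-0.187+np.pi))
E
```

```text
0.5524474884026609 42.73435056209564 [ 498.13384969 -108.31310084   82.00555079] [3.14156217e+00 2.99247291e-03 2.95149378e+00]
(array([-0.008, -0.012,  1.264]), 'az', np.float64(-0.03))
```

>>> drive_tool:
  plan:
    - {"x": 0, "y": 0, "z": 0.6, "ax": 0, "ay": 0, "az": -0.03, "hand": 40}
    - {"x": 0, "y": 0, "z": 1.0, "ax": 0, "ay": 0, "az": -0.03, "hand": 40}
    - {"x": 0, "y": 0, "z": 1.28, "ax": 0, "ay": 0, "az": -0.03, "hand": 40}
    - {"x": 0, "y": 0, "z": 1.28, "ax": 0, "ay": 0, "az": -0.03, "hand": 40}
    - {"x": 0, "y": 0, "z": 1.28, "ax": 0, "ay": 0, "az": -0.03, "hand": 40}
    - {"x": 0.12, "y": 0, "z": 1.28, "ax": 0, "ay": 0, "az": -0.03, "hand": 40}
    - {"x": 0.18, "y": 0, "z": 1.28, "ax": 0, "ay": 0, "az": -0.03, "hand": 40}
    - {"x": 0.18, "y": 0, "z": 1.28, "ax": 0, "ay": 0, "az": -0.03, "hand": 40}

```text
clock: 10.45
eef_pos: [489.4, -106.6, 17.3]
tcp_rot: [3.141, 0.004, 2.957]
contact_force: [3.8, 0.7, -5.6]
opening: 0.553
grasp_force: 46.9
```

>>> drive_tool:
  plan:
    - {"x": 0.05, "y": 0, "z": 0, "ax": 0, "ay": 0, "az": 0, "hand": 40}
    - {"x": 0.1, "y": 0, "z": 0, "ax": 0, "ay": 0, "az": 0, "hand": 40}
    - {"x": 0.14, "y": 0, "z": 0, "ax": 0, "ay": 0, "az": 0, "hand": 40}
    - {"x": 0.14, "y": 0, "z": 0, "ax": 0, "ay": 0, "az": 0, "hand": 40}
    - {"x": 0.14, "y": 0, "z": 0, "ax": 0, "ay": 0, "az": 0, "hand": 40}

```text
clock: 10.95
eef_pos: [488.0, -106.4, 18.7]
tcp_rot: [-3.141, 0.014, 2.957]
contact_force: [17.3, -1.4, -4.5]
opening: 0.556
grasp_force: 46.8
```

>>> drive_tool:
  plan:
    - {"x": 0, "y": -0.1, "z": 0, "ax": 0, "ay": 0, "az": 0, "hand": 40}
    - {"x": 0, "y": -0.18, "z": 0, "ax": 0, "ay": 0, "az": 0, "hand": 40}
    - {"x": 0, "y": -0.24, "z": 0, "ax": 0, "ay": 0, "az": 0, "hand": 40}
    - {"x": 0, "y": -0.3, "z": 0, "ax": 0, "ay": 0, "az": 0, "hand": 40}
    - {"x": 0, "y": -0.34, "z": 0, "ax": 0, "ay": 0, "az": 0, "hand": 40}
    - {"x": 0, "y": -0.34, "z": 0, "ax": 0, "ay": 0, "az": 0, "hand": 40}

```text
clock: 11.55
eef_pos: [485.3, -120.4, 19.0]
tcp_rot: [3.138, 0.014, 2.954]
contact_force: [21.2, 24.8, 1.3]
opening: 0.554
grasp_force: 47.7
```

>>> drive_tool:
  plan:
    - {"x": -0.04, "y": 0.04, "z": 0.06, "ax": 0, "ay": 0, "az": 0, "hand": 40}
    - {"x": -0.04, "y": 0.04, "z": 0.06, "ax": 0, "ay": 0, "az": 0, "hand": 40}
    - {"x": -0.04, "y": 0.04, "z": 0.06, "ax": 0, "ay": 0, "az": 0, "hand": 75}
    - {"x": -0.04, "y": 0.04, "z": 0.06, "ax": 0, "ay": 0, "az": 0, "hand": 75}
    - {"x": -0.04, "y": 0.04, "z": 0.06, "ax": 0, "ay": 0, "az": 0, "hand": 75}
    - {"x": -0.04, "y": 0.04, "z": 0.06, "ax": 0, "ay": 0, "az": 0, "hand": 75}

```text
clock: 12.15
eef_pos: [479.6, -120.3, 13.5]
tcp_rot: [-3.142, -0.001, 2.958]
contact_force: [0.9, 0.2, 0.6]
opening: 0.878
grasp_force: 0.0
```

>>> drive_tool:
  plan:
    - {"x": 0, "y": 0, "z": -0.8, "ax": 0, "ay": 0, "az": 0, "hand": 80}
    - {"x": 0, "y": 0.4, "z": -1.7, "ax": 0, "ay": 0, "az": 0, "hand": 85}
    - {"x": -0.5, "y": -1, "z": -2.6, "ax": 0, "ay": 0, "az": 0, "hand": 85}
    - {"x": -0.5, "y": -1, "z": -3.0, "ax": 0, "ay": 0, "az": 0, "hand": 85}
    - {"x": -0.5, "y": -1, "z": -3.0, "ax": 0, "ay": 0, "az": 0, "hand": 85}
    - {"x": -0.5, "y": -1, "z": -3.0, "ax": 0, "ay": 0, "az": 0, "hand": 85}

```text
clock: 12.75
eef_pos: [495.7, -174.6, 164.1]
tcp_rot: [-3.142, 0.001, 2.956]
contact_force: [-0.5, 0.6, -1.1]
opening: 0.994
grasp_force: 0.0
```

```bash
python3 - <<'E'
from h import *
s=monitor.sense();print(s["clock"],s["eef_pos"],s["tcp_rot"])
im,c=grab("wrist"); cv2.imwrite("pics/w4.png",im[:,:,::-1])
im,c=grab("top"); cv2.imwrite("pics/top4.png",cv2.resize(im[180:310,230:450],None,fx=3.5,fy=3.5,interpolation=cv2.INTER_CUBIC)[:,:,::-1])
E
```

```text
12.75 [ 495.69493306 -174.55646256  164.0793961 ] [-3.14151306e+00  1.07542395e-03  2.95629667e+00]
```

View pics/w4.png

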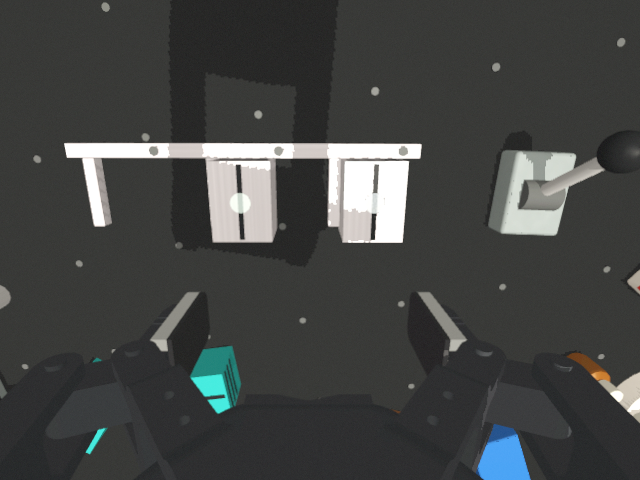

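Both lamps stand squared in bays 1 and 2, at px (241,200) and (374,200). Next I'll check them numerically and look at the rail.

```bash
python3 - <<'E'
from h import *
im=cv2.imread("pics/w4.png"); c=imaging.camera_info("wrist")
g=cv2.cvtColor(im,cv2.COLOR_BGR2GRAY)
O=np.array([432.9,-218.8]);ex=np.array([.9826,-.1855]);ey=np.array([.1855,.9826])
for a,b in((228,252),(364,386)):
    pts=[]
    for v in list(range(168,190))+list(range(214,236)):
        row=255-g[v,a:b].astype(float); row[row<140]=0
        if row.sum()>0: pts.append([a+(row*np.arange(b-a)).sum()/row.sum(),v])
    P=w(c,pts,44); d=cv2.fitLine(np.float32(P),2,0,.01,.01).ravel()
    print(len(pts),"angle",(np.arctan2(d[1],d[0])+np.pi/2)%np.pi-np.pi/2,"y in rack",((P-O)@ey).mean())
# fence front edge angle z12
print(go(611,312,300,3.86))
E
```

```text
44 angle -0.18382847 y in rack 3.7619736204441803
44 angle -0.18451071 y in rack 108.11909384493306
(array([-0.519,  9.968, -2.753]), 'az', np.float64(-8.617))
```

>>> drive_tool:
  plan:
    - {"x": -0.05, "y": 0.6, "z": -0.8, "ax": 0, "ay": 0, "az": -0.8, "hand": 85}
    - {"x": -0.52, "y": 9.96, "z": -2.75, "ax": 0, "ay": 0, "az": -8.6, "hand": 85}
    - {"x": -0.52, "y": 9.96, "z": -2.75, "ax": 0, "ay": 0, "az": -8.6, "hand": 85}
    - {"x": -0.52, "y": 9.96, "z": -2.75, "ax": 0, "ay": 0, "az": -8.6, "hand": 85}
    - {"x": -0.52, "y": 9.96, "z": -2.75, "ax": 0, "ay": 0, "az": -8.6, "hand": 85}
    - {"x": -0.52, "y": 9.96, "z": -2.75, "ax": 0, "ay": 0, "az": -8.6, "hand": 85}
    - {"x": -0.52, "y": 9.96, "z": -2.75, "ax": 0, "ay": 0, "az": -8.6, "hand": 85}
    - {"x": -0.52, "y": 9.96, "z": -2.75, "ax": 0, "ay": 0, "az": -8.6, "hand": 85}

```text
clock: 13.65
eef_pos: [581.7, 190.9, 273.3]
tcp_rot: [3.14, -0.003, -2.421]
contact_force: [1.5, -0.1, -0.4]
opening: 0.996
grasp_force: 0.0
```

```bash
python3 - <<'E'
from h import *
s=monitor.sense();print(s["clock"],s["eef_pos"],s["tcp_rot"],go(611,312,300,3.86))
E
```

```text
13.65 [581.67360816 190.86738866 273.2775537 ] [ 3.14017811 -0.00315131 -2.42113182] (array([-2.039,  1.434, -0.534]), 'az', np.float64(0.02))
```

>>> drive_tool:
  plan:
    - {"x": -1.95, "y": 1.3, "z": -0.5, "ax": 0, "ay": 0, "az": 0, "hand": 85}
    - {"x": -1.95, "y": 1.3, "z": -0.5, "ax": 0, "ay": 0, "az": 0, "hand": 85}
    - {"x": -1.95, "y": 1.3, "z": -0.5, "ax": 0, "ay": 0, "az": 0, "hand": 85}
    - {"x": -1.95, "y": 1.3, "z": -0.5, "ax": 0, "ay": 0, "az": 0, "hand": 85}
    - {"x": -1.95, "y": 1.3, "z": -0.5, "ax": 0, "ay": 0, "az": 0, "hand": 85}
    - {"x": -1.95, "y": 1.3, "z": -0.5, "ax": 0, "ay": 0, "az": 0, "hand": 85}
    - {"x": -1.95, "y": 1.3, "z": -0.5, "ax": 0, "ay": 0, "az": 0, "hand": 85}

```text
clock: 14.35
eef_pos: [613.4, 300.2, 299.4]
tcp_rot: [3.141, -0.001, -2.426]
contact_force: [-0.7, 0.3, 1.4]
opening: 0.997
grasp_force: 0.0
```

```bash
python3 - <<'E'
from h import *
s=monitor.sense();print(s["clock"],s["eef_pos"],s["tcp_rot"])
def f(n):
    im,c=grab(n); 
    g=cv2.cvtColor(im,cv2.COLOR_RGB2GRAY); cv2.imwrite(f"pics/r_{n}.png",im[:,:,::-1])
    m=(g>165).astype(np.uint8); cs,h=cv2.findContours(m,cv2.RETR_CCOMP,cv2.CHAIN_APPROX_NONE)
    for q,hh in zip(cs,h[0]):
        A=cv2.contourArea(q)
        if A>3000 or (hh[3]>=0 and A>200):
            u=q.reshape(-1,2)
            if hh[3]<0: print(n,"outer",A,rect(w(c,u,36)))
            else:
                P=np.float32(w(c,u,36)); print(n,"hole",A,cv2.minEnclosingCircle(P),cv2.fitEllipse(P)[0])
f("wrist");f("top")
E
```

```text
14.35 [613.36578084 300.15998282 299.3850206 ] [ 3.14139825e+00 -1.24960459e-03 -2.42568289e+00]
wrist outer 11183.5 [545.963 726.219 331.12  122.797  -1.571]
wrist outer 7849.5 [494.203 325.824 122.598  86.658  -0.854]
wrist hole 2959.5 ((485.6167907714844, 335.5903015136719), 35.15400695800781) (485.4506530761719, 335.5872497558594)
top outer 4065.0 [550.435 258.906 299.403  90.839  -0.851]
top hole 575.5 ((485.1310119628906, 334.38922119140625), 35.309696197509766) (485.025146484375, 334.5509338378906)
top hole 602.0 ((550.5687866210938, 259.8826599121094), 36.87472152709961) (551.55078125, 259.6181640625)
top hole 599.0 ((615.9733276367188, 185.97544860839844), 36.90913391113281) (616.32861328125, 185.49363708496094)
top outer 29461.5 [3.95691e+02 5.63033e+02 9.50311e+02 3.01344e+02 2.24000e-01]
top outer 78590.5 [ 6.533500e+02 -8.259100e+01  1.672556e+03  1.062907e+03 -1.560000e+00]
```

View pics/r_wrist.png

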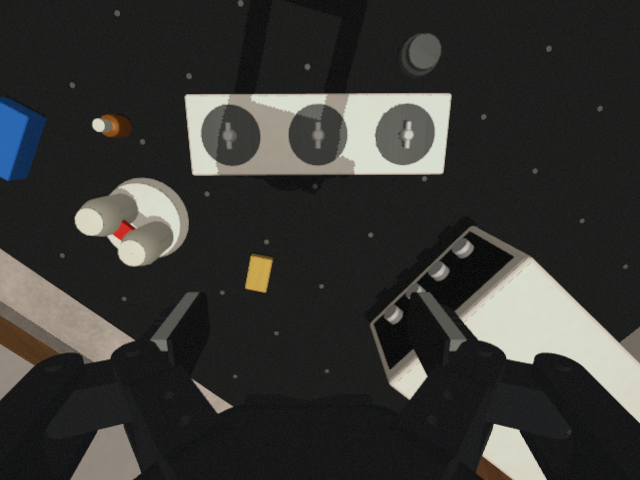

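```bash
python3 - <<'E'
from h import *
c=imaging.camera_info("wrist"); g=cv2.imread("pics/r_wrist.png",0)
print(g[130,195],g[130,220],g[100,320],g[120,300])
m=((g<100)).astype(np.uint8); m[:,:188]=0;m[:95]=0;m[173:]=0;m[:,447:]=0
for q in cv2.findContours(m,0,cv2.CHAIN_APPROX_NONE)[0]:
    if cv2.contourArea(q)>1000:
        P=np.float32(w(c,q.reshape(-1,2),36)); print(cv2.contourArea(q),cv2.fitEllipse(P),cv2.minEnclosingCircle(P))
E
```

```text
217 57 216 57
2333.0 ((554.1193237304688, 261.42242431640625), (61.2619743347168, 64.55089569091797), 82.37358093261719) ((551.8261108398438, 261.3387451171875), 33.56299591064453)
2686.5 ((617.52294921875, 186.4162139892578), (65.59772491455078, 65.80863952636719), 120.76424407958984) ((617.7001342773438, 186.32754516601562), 33.50394821166992)
2433.5 ((484.4033508300781, 336.0275573730469), (61.52503204345703, 65.9275131225586), 4.745811939239502) ((486.03729248046875, 336.0521240234375), 33.33649444580078)
```

Three studs are visible at px (229,135), (318,135) and (405,135). The top camera, which matched the arm at rack contact, puts the end studs at A (616.2,185.8) and C (485.2,334.6). Next I'll fetch L.

```bash
python3 - <<'E'
from h import *
print(go(483.4,-120.3,150,2.955))
E
```

```text
(array([ 7.487, -4.638,  2.997]), 'az', np.float64(8.617))
```

>>> drive_tool:
  plan:
    - {"x": 7.48, "y": -4.64, "z": 2.0, "ax": 0, "ay": 0, "az": 8.62, "hand": 85}
    - {"x": 7.48, "y": -4.64, "z": 2.0, "ax": 0, "ay": 0, "az": 8.62, "hand": 85}
    - {"x": 7.48, "y": -4.64, "z": 2.0, "ax": 0, "ay": 0, "az": 8.62, "hand": 85}
    - {"x": 7.48, "y": -4.64, "z": 2.0, "ax": 0, "ay": 0, "az": 8.62, "hand": 85}
    - {"x": 7.48, "y": -4.64, "z": 2.0, "ax": 0, "ay": 0, "az": 8.62, "hand": 85}
    - {"x": 7.48, "y": -4.64, "z": 2.0, "ax": 0, "ay": 0, "az": 8.62, "hand": 85}
    - {"x": 7.48, "y": -4.64, "z": 2.5, "ax": 0, "ay": 0, "az": 8.62, "hand": 85}
    - {"x": 7.48, "y": -4.64, "z": 3.0, "ax": 0, "ay": 0, "az": 8.62, "hand": 85}

```text
clock: 15.25
eef_pos: [501.5, -65.2, 188.9]
tcp_rot: [-3.142, 0.004, 2.954]
contact_force: [0.7, 0.3, -0.4]
opening: 0.995
grasp_force: 0.0
```

```bash
python3 - <<'E'
from h import *
print(monitor.sense()["eef_pos"],go(483.4,-120.3,100,2.955)); lamps()
E
```

```text
[501.52640353 -65.24777987 188.88168852] (array([ 0.151, -1.149,  1.778]), 'az', np.float64(-0.005))
top [550.085 256.748 298.349  90.956  -0.851] 4147.0
top [7.70517e+02 1.52748e+02 1.06620e+02 1.03601e+02 4.46000e-01] 1318.5
```

>>> drive_tool:
  plan:
    - {"x": 0.15, "y": -1.1, "z": 1.0, "ax": 0, "ay": 0, "az": 0, "hand": 85}
    - {"x": 0.15, "y": -1.1, "z": 1.75, "ax": 0, "ay": 0, "az": 0, "hand": 85}
    - {"x": 0.15, "y": -1.1, "z": 1.75, "ax": 0, "ay": 0, "az": 0, "hand": 85}
    - {"x": 0.15, "y": -1.1, "z": 1.75, "ax": 0, "ay": 0, "az": 0, "hand": 85}
    - {"x": 0.15, "y": -1.1, "z": 1.75, "ax": 0, "ay": 0, "az": 0, "hand": 85}
    - {"x": 0.15, "y": -1.1, "z": 1.75, "ax": 0, "ay": 0, "az": 0, "hand": 85}

```text
clock: 15.9
eef_pos: [485.9, -115.1, 102.4]
tcp_rot: [-3.142, 0.003, 2.957]
contact_force: [0.2, -0.0, 0.0]
opening: 0.998
grasp_force: 0.0
```

```bash
python3 - <<'E'
from h import *
print(monitor.sense()["eef_pos"],go(483.4,-120.3,16,2.956))
im,c=grab("wrist"); cv2.imwrite("pics/w5.png",im[:,:,::-1])
E
```

```text
[ 485.8951237  -115.07191635  102.39690487] (array([ 0.03 , -0.112,  1.728]), 'az', np.float64(0.008))
```

View pics/w5.png

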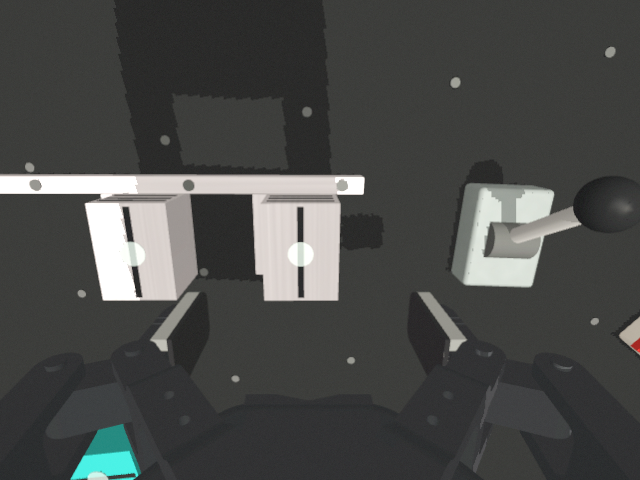

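Both lamps are still squared, L at px (300,250) and R at px (140,250). The fingers straddle L, so I'll descend and grip.

>>> drive_tool:
  plan:
    - {"x": 0.03, "y": -0.11, "z": 0.7, "ax": 0, "ay": 0, "az": 0, "hand": 85}
    - {"x": 0.03, "y": -0.11, "z": 1.4, "ax": 0, "ay": 0, "az": 0, "hand": 85}
    - {"x": 0.03, "y": -0.11, "z": 1.73, "ax": 0, "ay": 0, "az": 0, "hand": 85}
    - {"x": 0.03, "y": -0.11, "z": 1.73, "ax": 0, "ay": 0, "az": 0, "hand": 85}
    - {"x": 0.03, "y": -0.11, "z": 1.73, "ax": 0, "ay": 0, "az": 0, "hand": 40}
    - {"x": 0.03, "y": -0.11, "z": 1.73, "ax": 0, "ay": 0, "az": 0, "hand": 40}
    - {"x": 0.03, "y": -0.11, "z": 1.73, "ax": 0, "ay": 0, "az": 0, "hand": 40}
    - {"x": 0.03, "y": -0.11, "z": 1.73, "ax": 0, "ay": 0, "az": 0, "hand": 40}
  grip_force: 60

```text
clock: 16.75
eef_pos: [483.2, -119.7, 15.9]
tcp_rot: [3.14, 0.003, 2.955]
contact_force: [0.5, 11.1, 11.8]
opening: 0.548
grasp_force: 62.7
```

>>> drive_tool:
  plan:
    - {"x": 0, "y": 0, "z": 0, "ax": 0, "ay": 0, "az": 0, "hand": 40}
    - {"x": 0, "y": 0, "z": 0, "ax": 0, "ay": 0, "az": 0, "hand": 40}

```text
clock: 16.95
eef_pos: [483.2, -119.7, 15.9]
tcp_rot: [3.14, 0.003, 2.955]
contact_force: [0.4, 10.6, 11.5]
opening: 0.552
grasp_force: 62.6
```

>>> drive_tool:
  plan:
    - {"x": 0, "y": 0, "z": -0.7, "ax": 0, "ay": 0, "az": 0, "hand": 40}
    - {"x": 0, "y": 0, "z": -1.6, "ax": 0, "ay": 0, "az": 0, "hand": 40}
    - {"x": 0, "y": 0, "z": -2.6, "ax": 0, "ay": 0, "az": 0, "hand": 40}
    - {"x": 0, "y": 0, "z": -3.2, "ax": 0, "ay": 0, "az": 0, "hand": 40}
    - {"x": 0, "y": 0, "z": -3.2, "ax": 0, "ay": 0, "az": 0, "hand": 40}

```text
clock: 17.45
eef_pos: [484.6, -121.3, 179.3]
tcp_rot: [-3.141, 0.009, 2.956]
contact_force: [0.2, -0.1, -2.1]
opening: 0.554
grasp_force: 67.7
```

```bash
python3 - <<'E'
from h import *
s=monitor.sense();print(s["eef_pos"],s["tcp_rot"],s["opening"],go(616.2,185.8,150,3.864))
im,c=grab("wrist"); cv2.imwrite("pics/w6.png",im[:,:,::-1])
E
```

```text
[ 484.61975084 -121.28925471  179.30063203] [-3.14101397  0.00941761  2.95591232] 0.5544490574876835 (array([-1.453,  6.522,  0.586]), 'az', np.float64(-8.672))
```

>>> drive_tool:
  plan:
    - {"x": -1.45, "y": 6.52, "z": 0.0, "ax": 0, "ay": 0, "az": -8.67, "hand": 40}
    - {"x": -1.45, "y": 6.52, "z": 0.0, "ax": 0, "ay": 0, "az": -8.67, "hand": 40}
    - {"x": -1.45, "y": 6.52, "z": 0.0, "ax": 0, "ay": 0, "az": -8.67, "hand": 40}
    - {"x": -1.45, "y": 6.52, "z": 0.0, "ax": 0, "ay": 0, "az": -8.67, "hand": 40}
    - {"x": -1.45, "y": 6.52, "z": 0.0, "ax": 0, "ay": 0, "az": -8.67, "hand": 40}
    - {"x": -1.45, "y": 6.52, "z": 0.0, "ax": 0, "ay": 0, "az": -8.67, "hand": 40}
    - {"x": -1.45, "y": 6.52, "z": 0.6, "ax": 0, "ay": 0, "az": -8.67, "hand": 40}
    - {"x": -1.45, "y": 6.52, "z": 0.6, "ax": 0, "ay": 0, "az": -8.67, "hand": 40}

```text
clock: 18.3
eef_pos: [611.4, 189.7, 138.4]
tcp_rot: [3.138, -0.005, -2.416]
contact_force: [-1.0, -0.7, -3.3]
opening: 0.553
grasp_force: 67.3
```

>>> drive_tool:
  plan:
    - {"x": 0, "y": 0, "z": 0, "ax": 0, "ay": 0, "az": 0, "hand": 40}
    - {"x": 0, "y": 0, "z": 0, "ax": 0, "ay": 0, "az": 0, "hand": 40}

```text
clock: 18.5
eef_pos: [612.4, 185.4, 143.3]
tcp_rot: [3.141, -0.002, -2.42]
contact_force: [0.3, -0.5, -2.5]
opening: 0.55
grasp_force: 67.3
```

```bash
python3 - <<'E'
from h import *
s=monitor.sense();print(s["eef_pos"],s["tcp_rot"],s["opening"],go(616.2,185.8,80,3.864))
E
```

```text
[612.36357171 185.42780701 143.31952537] [ 3.14117624e+00 -1.66133998e-03 -2.41996555e+00] 0.5496026290502599 (array([-0.063, -0.045,  1.266]), 'az', np.float64(-0.007))
```

>>> drive_tool:
  plan:
    - {"x": -0.065, "y": -0.045, "z": 0.7, "ax": 0, "ay": 0, "az": 0, "hand": 40}
    - {"x": -0.065, "y": -0.045, "z": 1.2, "ax": 0, "ay": 0, "az": 0, "hand": 40}
    - {"x": -0.065, "y": -0.045, "z": 1.27, "ax": 0, "ay": 0, "az": 0, "hand": 40}
    - {"x": -0.065, "y": -0.045, "z": 1.27, "ax": 0, "ay": 0, "az": 0, "hand": 40}
    - {"x": -0.065, "y": -0.045, "z": 1.27, "ax": 0, "ay": 0, "az": 0, "hand": 40}

```text
clock: 19.0
eef_pos: [618.0, 186.6, 82.2]
tcp_rot: [-3.141, 0.002, -2.42]
contact_force: [-0.6, 0.7, -1.9]
opening: 0.547
grasp_force: 67.4
```

```bash
python3 - <<'E'
from h import *
s=monitor.sense();print(s["eef_pos"],s["tcp_rot"],s["opening"],go(616.2,185.8,60,3.864))
im,c=grab("top"); a=cv2.resize(im[170:290,130:250],(480,480),interpolation=cv2.INTER_CUBIC)
im2,c2=grab("scene"); b=cv2.resize(im2[290:390,340:440],(480,480),interpolation=cv2.INTER_CUBIC)
cv2.imwrite("pics/al.png",cv2.resize(np.hstack([a,b]),(800,400))[:,:,::-1])
E
```

```text
[618.02605567 186.55803676  82.22082826] [-3.14065546e+00  2.00732473e-03 -2.42021701e+00] 0.547236395017427 (array([0.037, 0.013, 0.444]), 'az', np.float64(-0.01))
```

View pics/al.png

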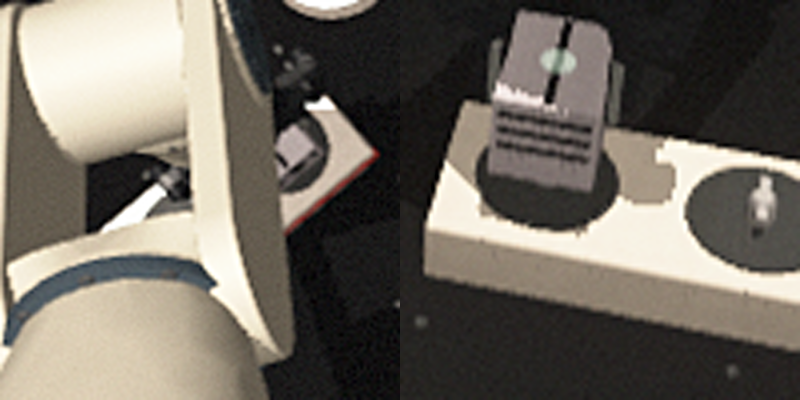

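The lamp hangs over stud A's disc, its scene-view base at px (545,180) centred on the disc. I'll lower it gently.

>>> drive_tool:
  plan:
    - {"x": 0.02, "y": 0.01, "z": 0.2, "ax": 0, "ay": 0, "az": 0, "hand": 40}
    - {"x": 0.02, "y": 0.01, "z": 0.28, "ax": 0, "ay": 0, "az": 0, "hand": 40}
    - {"x": 0.02, "y": 0.01, "z": 0.34, "ax": 0, "ay": 0, "az": 0, "hand": 40}
    - {"x": 0.02, "y": 0.01, "z": 0.4, "ax": 0, "ay": 0, "az": 0, "hand": 40}
    - {"x": 0.02, "y": 0.01, "z": 0.44, "ax": 0, "ay": 0, "az": 0, "hand": 40}
    - {"x": 0.02, "y": 0.01, "z": 0.44, "ax": 0, "ay": 0, "az": 0, "hand": 40}
    - {"x": 0.02, "y": 0.01, "z": 0.44, "ax": 0, "ay": 0, "az": 0, "hand": 40}

```text
clock: 19.8
eef_pos: [616.0, 186.5, 58.3]
tcp_rot: [-3.142, -0.0, -2.419]
contact_force: [0.5, -1.9, -2.6]
opening: 0.547
grasp_force: 67.6
```

```bash
python3 - <<'E'
from h import *
s=monitor.sense();print(s["eef_pos"],s["tcp_rot"],s["contact_force"],s["wrist_torque"])
E
```

```text
[615.95913498 186.47418918  58.34231252] [-3.14154663e+00 -2.33503607e-04 -2.41935299e+00] [ 0.52799173 -1.87688899 -2.61889555] [-0.24980396 -0.12270633  0.02438421]
```

It slid on: the base is 6 mm above the rail with no resistance. I'll press it home.

>>> drive_tool:
  plan:
    - {"x": 0, "y": 0, "z": 0.06, "ax": 0, "ay": 0, "az": 0, "hand": 40}
    - {"x": 0, "y": 0, "z": 0.12, "ax": 0, "ay": 0, "az": 0, "hand": 40}
    - {"x": 0, "y": 0, "z": 0.17, "ax": 0, "ay": 0, "az": 0, "hand": 40}
    - {"x": 0, "y": 0, "z": 0.2, "ax": 0, "ay": 0, "az": 0, "hand": 40}
    - {"x": 0, "y": 0, "z": 0.2, "ax": 0, "ay": 0, "az": 0, "hand": 40}
    - {"x": 0, "y": 0, "z": 0.2, "ax": 0, "ay": 0, "az": 0, "hand": 40}

```text
clock: 20.4
eef_pos: [616.5, 187.0, 52.0]
tcp_rot: [-3.141, 0.001, -2.419]
contact_force: [-9.5, -4.3, 32.1]
opening: 0.55
grasp_force: 71.8
```

```bash
python3 - <<'E'
from h import *
s=monitor.sense();print(s["eef_pos"],s["tcp_rot"],s["contact_force"],s["wrist_torque"])
E
```

```text
[616.51214111 186.9609037   51.95158419] [-3.14126709e+00  1.29990155e-03 -2.41932516e+00] [-9.52045144 -4.33918629 32.09758552] [-0.655073    2.14961432  0.0646243 ]
```

Seated (TCP 51.95, with 52 expected). Now the quarter turn clockwise.

>>> drive_tool:
  plan:
    - {"x": 0, "y": 0, "z": -0.03, "ax": 0, "ay": 0, "az": 0.5, "hand": 40}
    - {"x": 0, "y": 0, "z": -0.03, "ax": 0, "ay": 0, "az": 1.5, "hand": 40}
    - {"x": 0, "y": 0, "z": -0.03, "ax": 0, "ay": 0, "az": 2.5, "hand": 40}
    - {"x": 0, "y": 0, "z": -0.03, "ax": 0, "ay": 0, "az": 3.5, "hand": 40}
    - {"x": 0, "y": 0, "z": -0.03, "ax": 0, "ay": 0, "az": 4.5, "hand": 40}
    - {"x": 0, "y": 0, "z": -0.03, "ax": 0, "ay": 0, "az": 5.5, "hand": 40}
    - {"x": 0, "y": 0, "z": -0.03, "ax": 0, "ay": 0, "az": 6.0, "hand": 40}
    - {"x": 0, "y": 0, "z": -0.03, "ax": 0, "ay": 0, "az": 6.0, "hand": 40}

```text
clock: 21.2
eef_pos: [617.2, 186.4, 52.1]
tcp_rot: [-3.141, 0.002, -3.049]
contact_force: [-2.4, -4.6, 14.8]
opening: 0.548
grasp_force: 69.8
```

```bash
python3 - <<'E'
from h import *
s=monitor.sense();print(s["eef_pos"],s["tcp_rot"],s["contact_force"],s["wrist_torque"],s["qpos"],go(yaw=3.864-np.pi/2))
E
```

```text
[617.24139548 186.43037579  52.05912459] [-3.14149078e+00  2.46750179e-03 -3.04942990e+00] [-2.38272513 -4.55705009 14.76689614] [-0.75901215  0.79760065  0.00241234] [ 2.91311658e-01  5.85635991e-01  1.71348513e+00 -7.89615459e-04
  8.40073111e-01 -1.37112101e+00] (array([-0.,  0., -0.]), 'az', np.float64(8.982))
```

>>> drive_tool:
  plan:
    - {"x": 0, "y": 0, "z": 0, "ax": 0, "ay": 0, "az": 1, "hand": 40}
    - {"x": 0, "y": 0, "z": 0, "ax": 0, "ay": 0, "az": 2, "hand": 40}
    - {"x": 0, "y": 0, "z": 0, "ax": 0, "ay": 0, "az": 3, "hand": 40}
    - {"x": 0, "y": 0, "z": 0, "ax": 0, "ay": 0, "az": 4, "hand": 40}
    - {"x": 0, "y": 0, "z": 0, "ax": 0, "ay": 0, "az": 5, "hand": 40}
    - {"x": 0, "y": 0, "z": 0, "ax": 0, "ay": 0, "az": 6, "hand": 40}
    - {"x": 0, "y": 0, "z": 0, "ax": 0, "ay": 0, "az": 7, "hand": 40}
    - {"x": 0, "y": 0, "z": 0, "ax": 0, "ay": 0, "az": 8, "hand": 40}

```text
clock: 22.0
eef_pos: [616.9, 186.5, 52.0]
tcp_rot: [3.14, 0.001, 2.394]
contact_force: [-4.6, -5.7, 17.1]
opening: 0.546
grasp_force: 70.0
```

>>> drive_tool:
  plan:
    - {"x": 0, "y": 0, "z": 0, "ax": 0, "ay": 0, "az": 0.6, "hand": 40}
    - {"x": 0, "y": 0, "z": 0, "ax": 0, "ay": 0, "az": 1.2, "hand": 40}
    - {"x": 0, "y": 0, "z": 0, "ax": 0, "ay": 0, "az": 1.3, "hand": 40}
    - {"x": 0, "y": 0, "z": 0, "ax": 0, "ay": 0, "az": 1.3, "hand": 40}

```text
clock: 22.4
eef_pos: [616.9, 186.6, 52.0]
tcp_rot: [3.14, 0.001, 2.261]
contact_force: [-3.3, -4.5, 16.7]
opening: 0.55
grasp_force: 70.0
```

```bash
python3 - <<'E'
from h import *
s=monitor.sense();print(s["eef_pos"],s["tcp_rot"],s["contact_force"],s["wrist_torque"],go(yaw=-0.851+np.pi))
E
```

```text
[616.87985818 186.56662964  52.02963849] [3.14005176e+00 9.90088437e-04 2.26136475e+00] [-3.30030388 -4.5481905  16.70992077] [-0.53575813  0.96772851  0.03550786] (array([ 0.,  0., -0.]), 'az', np.float64(-0.279))
```

>>> drive_tool:
  plan:
    - {"x": 0, "y": 0, "z": 0, "ax": 0, "ay": 0, "az": 0.3, "hand": 40}
    - {"x": 0, "y": 0, "z": 0, "ax": 0, "ay": 0, "az": 0.6, "hand": 40}
    - {"x": 0, "y": 0, "z": 0, "ax": 0, "ay": 0, "az": 0.6, "hand": 40}

```text
clock: 22.7
eef_pos: [616.8, 186.7, 52.0]
tcp_rot: [3.14, 0.001, 2.198]
contact_force: [-3.3, -4.3, 16.5]
opening: 0.552
grasp_force: 70.0
```

```bash
python3 - <<'E'
from h import *
s=monitor.sense();print(s["eef_pos"],s["tcp_rot"],s["contact_force"],s["wrist_torque"])
im2,c2=grab("scene"); b=cv2.resize(im2[290:400,340:520],(720,440),interpolation=cv2.INTER_CUBIC)
cv2.imwrite("pics/al2.png",b[:,:,::-1])
E
```

```text
[616.76029259 186.7062235   52.00994557] [3.14006876e+00 6.41177815e-04 2.19791063e+00] [-3.27161266 -4.32145499 16.51927881] [-0.35356006  1.00121261  0.05253167]
```

View pics/al2.png

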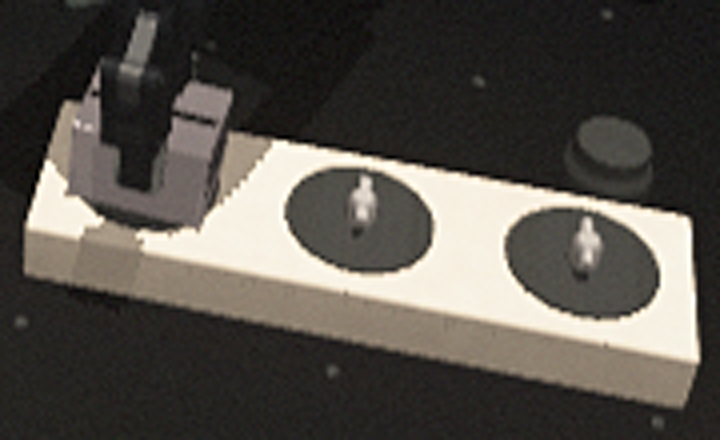

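The scene view shows the lamp at px (150,150) turned about along the rail. I'll measure the lamp line's angle with the wrist camera before releasing.

```bash
cat >> h.py <<'E'
def line(im,c,z,a=270,b=350,r0=265,r1=375):
    g=cv2.cvtColor(im,cv2.COLOR_RGB2GRAY); pts=[]
    for v in range(r0,r1):
        i=np.flatnonzero(g[v,a:b]<60)
        if 2<=len(i)<20 and np.ptp(i)<20: pts.append([a+i.mean(),v])
    P=w(c,pts,z); d=cv2.fitLine(np.float32(P),cv2.DIST_HUBER,0,.01,.01).ravel()
    return len(pts),P.mean(0),(np.arctan2(d[1],d[0])+np.pi/2)%np.pi-np.pi/2
E
python3 - <<'E'
from h import *
im,c=grab("wrist"); z=80.
print(line(im,c,z)); cv2.imwrite("pics/w7.png",im[:,:,::-1])
# same for w6 in tool frame (same relative geometry): angle of line vs tool
g=cv2.imread("pics/w6.png")[:,:,::-1].copy()
n,p,a=line(g,c,z); print(n,a, monitor.sense()["tcp_rot"][2]-np.pi)
E
```

```text
(72, array([612.30432223, 193.52129274]), np.float32(-0.94305885))
71 -0.94305885 -0.9429533810638695
```

View pics/w7.png

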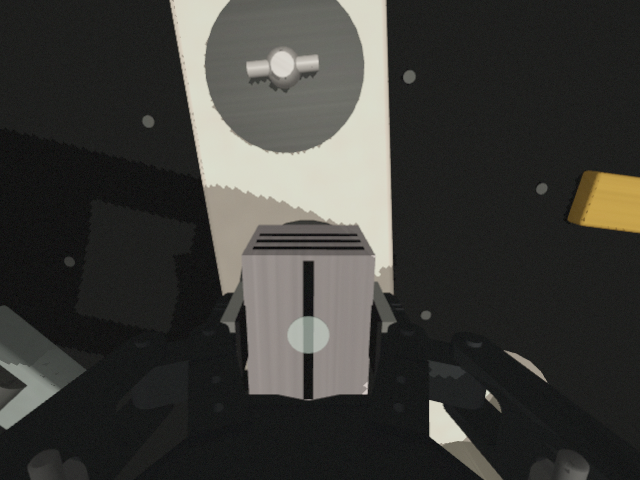

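The lamp line follows the tool exactly and is about 5° past the rail direction, within the stop's play. I'll turn it back to square, release and rise.

>>> drive_tool:
  plan:
    - {"x": 0, "y": 0, "z": 0, "ax": 0, "ay": 0, "az": -0.4, "hand": 40}
    - {"x": 0, "y": 0, "z": 0, "ax": 0, "ay": 0, "az": -0.8, "hand": 40}
    - {"x": 0, "y": 0, "z": 0, "ax": 0, "ay": 0, "az": -0.8, "hand": 40}
    - {"x": 0, "y": 0, "z": 0, "ax": 0, "ay": 0, "az": -0.8, "hand": 40}

```text
clock: 23.2
eef_pos: [617.2, 187.5, 52.0]
tcp_rot: [3.139, 0.0, 2.282]
contact_force: [-3.3, -0.7, 15.1]
opening: 0.551
grasp_force: 69.8
```

>>> drive_tool:
  plan:
    - {"x": 0, "y": 0, "z": -0.02, "ax": 0, "ay": 0, "az": 0, "hand": 40}
    - {"x": 0, "y": 0, "z": -0.02, "ax": 0, "ay": 0, "az": 0, "hand": 80}
    - {"x": 0, "y": 0, "z": -0.02, "ax": 0, "ay": 0, "az": 0, "hand": 80}
    - {"x": 0, "y": 0, "z": -0.02, "ax": 0, "ay": 0, "az": 0, "hand": 80}
    - {"x": 0, "y": 0, "z": -0.02, "ax": 0, "ay": 0, "az": 0, "hand": 80}

```text
clock: 23.7
eef_pos: [615.8, 186.5, 50.7]
tcp_rot: [-3.141, -0.0, 2.283]
contact_force: [-0.3, -0.2, 0.7]
opening: 0.937
grasp_force: 0.0
```

>>> drive_tool:
  plan:
    - {"x": 0, "y": 0, "z": -0.6, "ax": 0, "ay": 0, "az": 0, "hand": 85}
    - {"x": 0, "y": 0, "z": -1.4, "ax": 0, "ay": 0, "az": 0, "hand": 85}
    - {"x": 0, "y": 0, "z": -2.2, "ax": 0, "ay": 0, "az": 0, "hand": 85}
    - {"x": 0, "y": 0, "z": -2.6, "ax": 0, "ay": 0, "az": 0, "hand": 85}
    - {"x": 0, "y": 0, "z": -2.6, "ax": 0, "ay": 0, "az": 0, "hand": 85}

```text
clock: 24.2
eef_pos: [618.0, 187.2, 184.7]
tcp_rot: [3.136, 0.002, 2.282]
contact_force: [0.1, 1.3, -0.5]
opening: 0.999
grasp_force: 0.0
```

```bash
python3 - <<'E'
from h import *
s=monitor.sense();print(s["clock"],s["eef_pos"],s["tcp_rot"],go(463.9,-223.3,180,2.955))
im,c=grab("wrist"); cv2.imwrite("pics/w8.png",im[:,:,::-1]); print(line(im,c,80.,230,400,150,290))
E
```

```text
24.2 [617.99422323 187.16100314 184.67458062] [3.13607855e+00 2.46422402e-03 2.28248437e+00] (array([-4.204, -7.695,  0.093]), 'az', np.float64(-6.422))Traceback (most recent call last):
  File "<stdin>", line 3, in <module>
  File "h.py", line 37, in line
    P=w(c,pts,z); d=cv2.fitLine(np.float32(P),cv2.DIST_HUBER,0,.01,.01).ravel()
  File "h.py", line 7, in w
    p=cv2.undistortPoints(np.float64(uv).reshape(-1,1,2),c["mtx"],c["dist"]).reshape(-1,2)
      ~~~~~~~~~~~~~~~~~~~^^^^^^^^^^^^^^^^^^^^^^^^^^^^^^^^^^^^^^^^^^^^^^^^^^^
cv2.error: OpenCV(4.12.0) /io/opencv/modules/calib3d/src/undistort.dispatch.cpp:347: error: (-215:Assertion failed) CV_IS_MAT(_src) && CV_IS_MAT(_dst) && (_src->rows == 1 || _src->cols == 1) && (_dst->rows == 1 || _dst->cols == 1) && _src->cols + _src->rows - 1 == _dst->rows + _dst->cols - 1 && (CV_MAT_TYPE(_src->type) == CV_32FC2 || CV_MAT_TYPE(_src->type) == CV_64FC2) && (CV_MAT_TYPE(_dst->type) == CV_32FC2 || CV_MAT_TYPE(_dst->type) == CV_64FC2) in function 'cvUndistortPointsInternal'
```

View pics/w8.png

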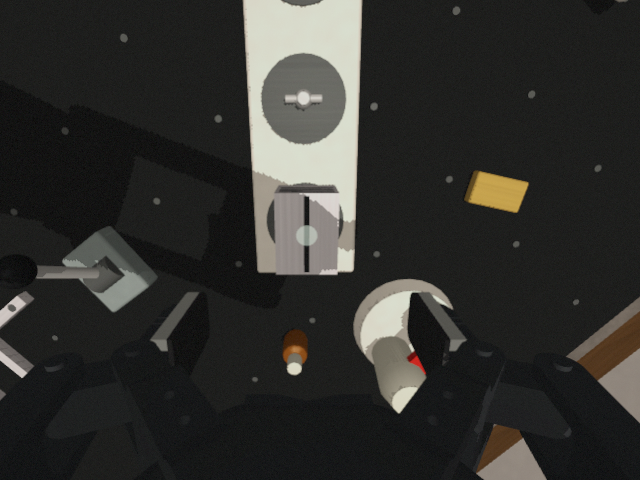

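L is locked along the rail at px (306,232) with its line parallel to the rail; the vial and lever are undisturbed. Now R.

>>> drive_tool:
  plan:
    - {"x": -4.2, "y": -7.7, "z": 0.1, "ax": 0, "ay": 0, "az": -6.42, "hand": 85}
    - {"x": -4.2, "y": -7.7, "z": 0.1, "ax": 0, "ay": 0, "az": -6.42, "hand": 85}
    - {"x": -4.2, "y": -7.7, "z": 0.1, "ax": 0, "ay": 0, "az": -6.42, "hand": 85}
    - {"x": -4.2, "y": -7.7, "z": 0.1, "ax": 0, "ay": 0, "az": -6.42, "hand": 85}
    - {"x": -4.2, "y": -7.7, "z": 0.1, "ax": 0, "ay": 0, "az": -6.42, "hand": 85}
    - {"x": -4.2, "y": -7.7, "z": 0.1, "ax": 0, "ay": 0, "az": -6.42, "hand": 85}
    - {"x": -4.2, "y": -7.7, "z": 0.1, "ax": 0, "ay": 0, "az": -6.42, "hand": 85}
    - {"x": -4.2, "y": -7.7, "z": 0.1, "ax": 0, "ay": 0, "az": -6.42, "hand": 85}

```text
clock: 25.05
eef_pos: [474.8, -184.9, 174.9]
tcp_rot: [3.141, -0.002, 2.955]
contact_force: [1.0, -0.6, 0.3]
opening: 0.997
grasp_force: 0.0
```

>>> drive_tool:
  plan:
    - {"x": 0, "y": 0, "z": 0, "ax": 0, "ay": 0, "az": 0, "hand": 85}
    - {"x": 0, "y": 0, "z": 0, "ax": 0, "ay": 0, "az": 0, "hand": 85}

```text
clock: 25.25
eef_pos: [475.5, -184.3, 175.1]
tcp_rot: [3.141, -0.002, 2.952]
contact_force: [-0.1, 0.3, 0.2]
opening: 0.995
grasp_force: 0.0
```

```bash
python3 - <<'E'
from h import *
print(go(463.9,-223.3,100,2.955))
im,c=grab("wrist"); cv2.imwrite("pics/w9.png",im[:,:,::-1])
lamps("wrist")
# predicted lamp R top corners, brightness check
O=np.array([432.9,-218.8]);ex=np.array([.9826,-.1855]);ey=np.array([.1855,.9826])
X=[[*((463.9,-223.3)+a*ex+b*ey),44] for a in(-32,32) for b in(-24,24)]; print(px(c,X))
E
```

```text
(array([ 0.081, -0.81 ,  1.502]), 'az', np.float64(-0.032))
wrist [7.1201e+02 8.7022e+01 5.4678e+01 3.2879e+01 8.1000e-02] 648.0
wrist [ 5.8489e+02 -7.8057e+01  6.9307e+01  1.7411e+01  3.2600e-01] 603.0
wrist [ 538.76  -319.818   69.209   17.393   -0.702] 594.0
wrist [502.589  16.948  69.187  64.781   1.352] 4476.0
wrist [ 458.031 -218.568  268.416   78.883    1.382] 11263.5
[[226.57391683 182.667525  ]
 [286.45213451 182.45478476]
 [231.8178387  257.90311962]
 [288.02132468 257.71766512]]
```

>>> drive_tool:
  plan:
    - {"x": 0.08, "y": -0.81, "z": 0.8, "ax": 0, "ay": 0, "az": 0, "hand": 85}
    - {"x": 0.08, "y": -0.81, "z": 1.5, "ax": 0, "ay": 0, "az": 0, "hand": 85}
    - {"x": 0.08, "y": -0.81, "z": 1.5, "ax": 0, "ay": 0, "az": 0, "hand": 85}
    - {"x": 0.08, "y": -0.81, "z": 1.5, "ax": 0, "ay": 0, "az": 0, "hand": 85}
    - {"x": 0.08, "y": -0.81, "z": 1.5, "ax": 0, "ay": 0, "az": 0, "hand": 85}

```text
clock: 25.85
eef_pos: [466.8, -222.0, 103.0]
tcp_rot: [-3.141, 0.002, 2.956]
contact_force: [0.2, 0.2, 1.4]
opening: 0.998
grasp_force: 0.0
```

```bash
python3 - <<'E'
from h import *
print(monitor.sense()["eef_pos"],go(463.9,-223.3,16,2.956))
im,c=grab("wrist"); cv2.imwrite("pics/w10.png",im[:,:,::-1])
u=px(c,[[463.9-25*.98,-223.3+25*.187,44],[463.9+25*.98,-223.3-25*.187,44]]); print(u)
a=int(u[:,0].min())-20; print(line(im,c,44,a,a+40,int(u[0,1])+3,int(u[1,1])-3))
E
```

```text
[ 466.75771272 -222.00287387  102.99349761] (array([ 0.051, -0.036,  1.74 ]), 'az', np.float64(0.004))
[[304.28226581 211.63097807]
 [304.26179785 287.28685116]]
(44, array([ 461.48128535, -221.74340506]), np.float32(-0.1868546))
```

R is still square (-0.187). I'll grip it.

>>> drive_tool:
  plan:
    - {"x": 0.05, "y": -0.035, "z": 0.7, "ax": 0, "ay": 0, "az": 0, "hand": 85}
    - {"x": 0.05, "y": -0.035, "z": 1.4, "ax": 0, "ay": 0, "az": 0, "hand": 85}
    - {"x": 0.05, "y": -0.035, "z": 1.74, "ax": 0, "ay": 0, "az": 0, "hand": 85}
    - {"x": 0.05, "y": -0.035, "z": 1.74, "ax": 0, "ay": 0, "az": 0, "hand": 85}
    - {"x": 0.05, "y": -0.035, "z": 1.74, "ax": 0, "ay": 0, "az": 0, "hand": 40}
    - {"x": 0.05, "y": -0.035, "z": 1.74, "ax": 0, "ay": 0, "az": 0, "hand": 40}
    - {"x": 0.05, "y": -0.035, "z": 1.74, "ax": 0, "ay": 0, "az": 0, "hand": 40}
    - {"x": 0.05, "y": -0.035, "z": 1.74, "ax": 0, "ay": 0, "az": 0, "hand": 40}
  grip_force: 60

```text
clock: 26.7
eef_pos: [464.1, -223.0, 16.5]
tcp_rot: [3.14, 0.003, 2.954]
contact_force: [2.8, 12.5, 13.1]
opening: 0.549
grasp_force: 61.8
```

>>> drive_tool:
  plan:
    - {"x": 0, "y": 0, "z": 0, "ax": 0, "ay": 0, "az": 0, "hand": 40}
    - {"x": 0, "y": 0, "z": 0, "ax": 0, "ay": 0, "az": 0, "hand": 40}

```text
clock: 26.9
eef_pos: [464.1, -223.0, 16.5]
tcp_rot: [3.14, 0.003, 2.954]
contact_force: [2.2, 13.3, 13.8]
opening: 0.552
grasp_force: 61.7
```

>>> drive_tool:
  plan:
    - {"x": 0, "y": 0, "z": -0.7, "ax": 0, "ay": 0, "az": 0, "hand": 40}
    - {"x": 0, "y": 0, "z": -1.6, "ax": 0, "ay": 0, "az": 0, "hand": 40}
    - {"x": 0, "y": 0, "z": -2.6, "ax": 0, "ay": 0, "az": 0, "hand": 40}
    - {"x": 0, "y": 0, "z": -3.4, "ax": 0, "ay": 0, "az": 0, "hand": 40}
    - {"x": 0, "y": 0, "z": -3.4, "ax": 0, "ay": 0, "az": 0, "hand": 40}

```text
clock: 27.4
eef_pos: [465.8, -225.5, 191.1]
tcp_rot: [-3.139, 0.011, 2.955]
contact_force: [0.4, 0.1, -2.1]
opening: 0.551
grasp_force: 66.9
```

```bash
python3 - <<'E'
from h import *
s=monitor.sense();print(s["eef_pos"],s["tcp_rot"],s["opening"],go(485.9,335.4,190,3.864))
lamps("top",80)
E
```

```text
[ 465.82879576 -225.4722807   191.07584072] [-3.13868618  0.01074497  2.95484198] 0.5511457301038566 (array([ 1.688, 11.097,  0.022]), 'az', np.float64(-8.682))
top [ 472.385 -134.625  119.236   68.2      1.384] 286.0
top [ 5.05925e+02  1.41140e+01  6.38980e+01  4.62040e+01 -2.29000e-01] 277.0
top [547.974 247.136 289.842  88.237  -0.851] 4149.0
top [7.62174e+02 1.46124e+02 1.03523e+02 1.00150e+02 3.68000e-01] 1323.0
```

>>> drive_tool:
  plan:
    - {"x": 1.69, "y": 11.1, "z": 0, "ax": 0, "ay": 0, "az": -8.68, "hand": 40}
    - {"x": 1.69, "y": 11.1, "z": 0, "ax": 0, "ay": 0, "az": -8.68, "hand": 40}
    - {"x": 1.69, "y": 11.1, "z": 0, "ax": 0, "ay": 0, "az": -8.68, "hand": 40}
    - {"x": 1.69, "y": 11.1, "z": 0, "ax": 0, "ay": 0, "az": -8.68, "hand": 40}
    - {"x": 1.69, "y": 11.1, "z": 0, "ax": 0, "ay": 0, "az": -8.68, "hand": 40}
    - {"x": 1.69, "y": 11.1, "z": 0, "ax": 0, "ay": 0, "az": -8.68, "hand": 40}
    - {"x": 1.69, "y": 11.1, "z": 0, "ax": 0, "ay": 0, "az": -8.68, "hand": 40}
    - {"x": 1.69, "y": 11.1, "z": 0, "ax": 0, "ay": 0, "az": -8.68, "hand": 40}

```text
clock: 28.25
eef_pos: [475.4, 177.5, 183.2]
tcp_rot: [3.141, -0.002, -2.419]
contact_force: [1.1, -0.3, -3.5]
opening: 0.551
grasp_force: 66.7
```

>>> drive_tool:
  plan:
    - {"x": 0, "y": 0, "z": 0, "ax": 0, "ay": 0, "az": 0, "hand": 40}
    - {"x": 0, "y": 0, "z": 0, "ax": 0, "ay": 0, "az": 0, "hand": 40}

```text
clock: 28.45
eef_pos: [475.5, 176.6, 183.1]
tcp_rot: [3.141, -0.003, -2.416]
contact_force: [-0.8, 0.0, -3.7]
opening: 0.548
grasp_force: 66.7
```

```bash
python3 - <<'E'
from h import *
s=monitor.sense();print(s["eef_pos"],s["tcp_rot"],s["opening"],go(485.2,336,84,3.864))
E
```

```text
[475.51158229 176.5710764  183.07345812] [ 3.14081375e+00 -2.59503059e-03 -2.41632603e+00] 0.5483866577143448 (array([-2.26 ,  2.258,  1.981]), 'az', np.float64(0.027))
```

>>> drive_tool:
  plan:
    - {"x": -2.26, "y": 2.26, "z": 0.2, "ax": 0, "ay": 0, "az": 0, "hand": 40}
    - {"x": -2.26, "y": 2.26, "z": 0.2, "ax": 0, "ay": 0, "az": 0, "hand": 40}
    - {"x": -2.26, "y": 2.26, "z": 0.4, "ax": 0, "ay": 0, "az": 0, "hand": 40}
    - {"x": -2.26, "y": 2.26, "z": 0.8, "ax": 0, "ay": 0, "az": 0, "hand": 40}
    - {"x": -2.26, "y": 2.26, "z": 1.5, "ax": 0, "ay": 0, "az": 0, "hand": 40}
    - {"x": -2.26, "y": 2.26, "z": 1.85, "ax": 0, "ay": 0, "az": 0, "hand": 40}
    - {"x": -2.26, "y": 2.26, "z": 1.85, "ax": 0, "ay": 0, "az": 0, "hand": 40}
    - {"x": -2.26, "y": 2.26, "z": 1.85, "ax": 0, "ay": 0, "az": 0, "hand": 40}

```text
clock: 29.25
eef_pos: [487.0, 333.9, 91.8]
tcp_rot: [3.142, -0.001, -2.421]
contact_force: [1.0, 1.0, -2.1]
opening: 0.549
grasp_force: 66.5
```

```bash
python3 - <<'E'
from h import *
s=monitor.sense();print(s["eef_pos"],s["tcp_rot"],s["opening"],go(485.2,336,60,3.864))
E
```

```text
[487.03645449 333.93457158  91.76124981] [ 3.14154142e+00 -1.44941854e-03 -2.42087573e+00] 0.5494467742365361 (array([0.   , 0.055, 0.635]), 'az', np.float64(-0.016))
```

>>> drive_tool:
  plan:
    - {"x": 0, "y": 0.055, "z": 0.2, "ax": 0, "ay": 0, "az": 0, "hand": 40}
    - {"x": 0, "y": 0.055, "z": 0.38, "ax": 0, "ay": 0, "az": 0, "hand": 40}
    - {"x": 0, "y": 0.055, "z": 0.46, "ax": 0, "ay": 0, "az": 0, "hand": 40}
    - {"x": 0, "y": 0.055, "z": 0.52, "ax": 0, "ay": 0, "az": 0, "hand": 40}
    - {"x": 0, "y": 0.055, "z": 0.58, "ax": 0, "ay": 0, "az": 0, "hand": 40}
    - {"x": 0, "y": 0.055, "z": 0.63, "ax": 0, "ay": 0, "az": 0, "hand": 40}
    - {"x": 0, "y": 0.055, "z": 0.63, "ax": 0, "ay": 0, "az": 0, "hand": 40}
    - {"x": 0, "y": 0.055, "z": 0.63, "ax": 0, "ay": 0, "az": 0, "hand": 40}

```text
clock: 30.05
eef_pos: [484.5, 337.0, 60.1]
tcp_rot: [3.141, -0.001, -2.419]
contact_force: [-2.3, -2.2, -5.1]
opening: 0.549
grasp_force: 66.7
```

```bash
python3 - <<'E'
from h import *
s=monitor.sense();print(s["eef_pos"],s["tcp_rot"],s["contact_force"],s["wrist_torque"])
E
```

```text
[484.54190155 336.98537437  60.11087867] [ 3.14144560e+00 -1.39287722e-03 -2.41934031e+00] [-2.26524735 -2.18642101 -5.14985348] [-0.34552465  0.42559704  0.07406124]
```

It has gone on the stud too. I'll press it home and turn it.

>>> drive_tool:
  plan:
    - {"x": 0, "y": 0, "z": 0.06, "ax": 0, "ay": 0, "az": 0, "hand": 40}
    - {"x": 0, "y": 0, "z": 0.12, "ax": 0, "ay": 0, "az": 0, "hand": 40}
    - {"x": 0, "y": 0, "z": 0.17, "ax": 0, "ay": 0, "az": 0, "hand": 40}
    - {"x": 0, "y": 0, "z": 0.21, "ax": 0, "ay": 0, "az": 0, "hand": 40}
    - {"x": 0, "y": 0, "z": 0.21, "ax": 0, "ay": 0, "az": 0, "hand": 40}
    - {"x": 0, "y": 0, "z": 0.21, "ax": 0, "ay": 0, "az": 0, "hand": 40}

```text
clock: 30.65
eef_pos: [485.1, 337.4, 52.6]
tcp_rot: [3.142, 0.0, -2.42]
contact_force: [-10.8, -8.0, 28.0]
opening: 0.549
grasp_force: 70.6
```

```bash
python3 - <<'E'
from h import *
s=monitor.sense();print(s["eef_pos"],s["tcp_rot"],s["contact_force"],s["wrist_torque"],s["qpos"])
E
```

```text
[485.12845433 337.40416524  52.57456193] [ 3.14154158e+00  1.60365573e-04 -2.41955934e+00] [-10.78082016  -8.00917802  27.98604918] [-1.43889038  2.01144646 -0.08007077] [ 6.05117061e-01  5.21770069e-01  1.83554305e+00  9.83107502e-05
  7.84126228e-01 -1.68778218e+00]
```

Seated (52.6, with 52.5 expected). Turn 90° clockwise.

>>> drive_tool:
  plan:
    - {"x": 0, "y": 0, "z": -0.03, "ax": 0, "ay": 0, "az": 0.5, "hand": 40}
    - {"x": 0, "y": 0, "z": -0.03, "ax": 0, "ay": 0, "az": 1.5, "hand": 40}
    - {"x": 0, "y": 0, "z": -0.03, "ax": 0, "ay": 0, "az": 2.5, "hand": 40}
    - {"x": 0, "y": 0, "z": -0.03, "ax": 0, "ay": 0, "az": 3.5, "hand": 40}
    - {"x": 0, "y": 0, "z": -0.03, "ax": 0, "ay": 0, "az": 4.5, "hand": 40}
    - {"x": 0, "y": 0, "z": -0.03, "ax": 0, "ay": 0, "az": 5.5, "hand": 40}
    - {"x": 0, "y": 0, "z": -0.03, "ax": 0, "ay": 0, "az": 6.5, "hand": 40}
    - {"x": 0, "y": 0, "z": -0.03, "ax": 0, "ay": 0, "az": 7.0, "hand": 40}

```text
clock: 31.45
eef_pos: [486.4, 337.2, 52.7]
tcp_rot: [3.142, 0.002, 3.128]
contact_force: [0.1, -7.3, 8.9]
opening: 0.546
grasp_force: 68.3
```

>>> drive_tool:
  plan:
    - {"x": 0, "y": 0, "z": 0, "ax": 0, "ay": 0, "az": 1, "hand": 40}
    - {"x": 0, "y": 0, "z": 0, "ax": 0, "ay": 0, "az": 2, "hand": 40}
    - {"x": 0, "y": 0, "z": 0, "ax": 0, "ay": 0, "az": 3, "hand": 40}
    - {"x": 0, "y": 0, "z": 0, "ax": 0, "ay": 0, "az": 4, "hand": 40}
    - {"x": 0, "y": 0, "z": 0, "ax": 0, "ay": 0, "az": 5, "hand": 40}
    - {"x": 0, "y": 0, "z": 0, "ax": 0, "ay": 0, "az": 6, "hand": 40}
    - {"x": 0, "y": 0, "z": 0, "ax": 0, "ay": 0, "az": 7, "hand": 40}
    - {"x": 0, "y": 0, "z": 0, "ax": 0, "ay": 0, "az": 8, "hand": 40}

```text
clock: 32.25
eef_pos: [485.5, 337.2, 52.7]
tcp_rot: [3.141, 0.0, 2.289]
contact_force: [-3.5, -5.5, 11.1]
opening: 0.553
grasp_force: 68.5
```

>>> drive_tool:
  plan:
    - {"x": 0, "y": 0, "z": 0, "ax": 0, "ay": 0, "az": 0.4, "hand": 40}
    - {"x": 0, "y": 0, "z": 0, "ax": 0, "ay": 0, "az": 0.4, "hand": 40}
    - {"x": 0, "y": 0, "z": 0, "ax": 0, "ay": 0, "az": 0, "hand": 40}
    - {"x": 0, "y": 0, "z": 0, "ax": 0, "ay": 0, "az": 0, "hand": 40}

```text
clock: 32.65
eef_pos: [485.5, 337.8, 52.7]
tcp_rot: [3.14, -0.0, 2.294]
contact_force: [-4.7, -3.6, 9.8]
opening: 0.553
grasp_force: 68.4
```

```bash
python3 - <<'E'
from h import *
s=monitor.sense();print(s["eef_pos"],s["tcp_rot"],s["contact_force"],s["wrist_torque"],go(yaw=2.283))
im,c=grab("wrist"); print(line(im,c,80.5))
E
```

```text
[485.54419102 337.76063258  52.65879908] [ 3.14035929e+00 -1.10899285e-04  2.29398363e+00] [-4.71262075 -3.63685038  9.8344588 ] [-0.49130377  1.150075    0.00766966] (array([ 0.,  0., -0.]), 'az', np.float64(0.105))
(72, array([480.87407347, 343.67249034]), np.float32(-0.8476098))
```

>>> drive_tool:
  plan:
    - {"x": 0, "y": 0, "z": -0.01, "ax": 0, "ay": 0, "az": 0.15, "hand": 40}
    - {"x": 0, "y": 0, "z": -0.01, "ax": 0, "ay": 0, "az": 0.15, "hand": 40}
    - {"x": 0, "y": 0, "z": -0.01, "ax": 0, "ay": 0, "az": 0.15, "hand": 80}
    - {"x": 0, "y": 0, "z": -0.01, "ax": 0, "ay": 0, "az": 0.15, "hand": 80}
    - {"x": 0, "y": 0, "z": -0.01, "ax": 0, "ay": 0, "az": 0.15, "hand": 80}
    - {"x": 0, "y": 0, "z": -0.01, "ax": 0, "ay": 0, "az": 0.15, "hand": 80}

```text
clock: 33.3
eef_pos: [485.4, 337.7, 52.0]
tcp_rot: [3.141, 0.0, 2.277]
contact_force: [0.7, -0.3, 0.1]
opening: 0.937
grasp_force: 0.0
```

>>> drive_tool:
  plan:
    - {"x": 0, "y": 0, "z": -0.6, "ax": 0, "ay": 0, "az": 0, "hand": 85}
    - {"x": 0, "y": 0, "z": -1.4, "ax": 0, "ay": 0, "az": 0, "hand": 85}
    - {"x": 0, "y": 0, "z": -2.2, "ax": 0, "ay": 0, "az": 0, "hand": 85}
    - {"x": 0, "y": 0, "z": -2.8, "ax": 0, "ay": 0, "az": 0, "hand": 0}
    - {"x": 0, "y": 0, "z": -2.8, "ax": 0, "ay": 0, "az": 0, "hand": 0}
    - {"x": 0, "y": 0, "z": -2.8, "ax": 0, "ay": 0, "az": 0, "hand": 0}

```text
clock: 33.9
eef_pos: [485.4, 337.6, 192.5]
tcp_rot: [3.14, 0.0, 2.277]
contact_force: [-0.8, 0.3, -0.7]
opening: 0.511
grasp_force: 0.0
```

```bash
python3 - <<'E'
from h import *
s=monitor.sense();print(s["clock"],s["eef_pos"],s["tcp_rot"])
im,c=grab("wrist"); cv2.imwrite("pics/w11.png",im[:,:,::-1])
g=cv2.cvtColor(im,cv2.COLOR_RGB2GRAY)
d=np.array([np.cos(-.851),np.sin(-.851)])
for C in((485.5,337.2),(616.9,186.6)):
    C=np.array(C); u=px(c,[[*(C-28*d),80],[*(C+28*d),80]]); print("pred line px",u.round(0).tolist())
    r=sorted([int(u[0,1]),int(u[1,1])]); a=int(u[:,0].min())-15;b=int(u[:,0].max())+15
    try: print(line(im,c,80,a,b,r[0]+2,r[1]-2))
    except Exception as e: print("none")
# lever ball: dark pixel blob in top image near lever
im,c=grab("top"); sub=im[235:290,255:305]; m=(sub.max(2)<14).astype(np.uint8)
cv2.imwrite("pics/lev.png",cv2.resize(sub,(500,550),interpolation=cv2.INTER_CUBIC)[:,:,::-1])
# predicted ball position
B=np.array([508,20.]); B=w(c,[[280,258]],25)[0]; print(B)
for th in (-.222,):
    e=np.array([np.cos(th),np.sin(th)]); T=np.array([*(B-38.4*e),92.2]); print("tip",T,"px",px(c,T))
print(go(T[0]-45,T[1]+10,180,2.92))
E
```

```text
33.9 [485.40843095 337.59167954 192.51138808] [3.13989006e+00 1.32998940e-04 2.27727036e+00]
pred line px [[306.0, 197.0], [307.0, 266.0]]
(45, array([484.61565826, 338.94144122]), np.float32(-0.8646536))
pred line px [[309.0, 412.0], [310.0, 459.0]]
none
[508.09619335  18.8620624 ]
tip [470.63856627  27.31701204  92.2       ] px [[274.0749332  272.75148145]]
(array([-3.794, -4.785,  0.215]), 'az', np.float64(-6.137))
```

Both lamps are locked (R's line at -0.865, rail -0.851). Now the lever: the top picture shows the ball near (278,272), matching the predicted tip. I'll approach from the robot side with the fingers shut.

```bash
python3 - <<'E'
from h import *
print(go(422.6,37.6,180,2.92))
E
```

```text
(array([-3.751, -4.827,  0.215]), 'az', np.float64(-6.137))
```

>>> drive_tool:
  plan:
    - {"x": -3.75, "y": -4.83, "z": 0.2, "ax": 0, "ay": 0, "az": -6.14, "hand": 0}
    - {"x": -3.75, "y": -4.83, "z": 0.2, "ax": 0, "ay": 0, "az": -6.14, "hand": 0}
    - {"x": -3.75, "y": -4.83, "z": 0.2, "ax": 0, "ay": 0, "az": -6.14, "hand": 0}
    - {"x": -3.75, "y": -4.83, "z": 0.2, "ax": 0, "ay": 0, "az": -6.14, "hand": 0}
    - {"x": -3.75, "y": -4.83, "z": 0.2, "ax": 0, "ay": 0, "az": -6.14, "hand": 0}
    - {"x": -3.75, "y": -4.83, "z": 0.2, "ax": 0, "ay": 0, "az": -6.14, "hand": 0}
    - {"x": -3.75, "y": -4.83, "z": 0.2, "ax": 0, "ay": 0, "az": -6.14, "hand": 0}
    - {"x": -3.75, "y": -4.83, "z": 0.2, "ax": 0, "ay": 0, "az": -6.14, "hand": 0}

```text
clock: 34.8
eef_pos: [422.1, 36.5, 181.0]
tcp_rot: [-3.141, -0.002, 2.917]
contact_force: [-0.1, -0.2, 0.3]
opening: -0.003
grasp_force: 0.0
```

>>> drive_tool:
  plan:
    - {"x": 0, "y": 0, "z": 0, "ax": 0, "ay": 0, "az": 0, "hand": 0}
    - {"x": 0, "y": 0, "z": 0, "ax": 0, "ay": 0, "az": 0, "hand": 0}

```text
clock: 35.0
eef_pos: [423.5, 39.0, 181.7]
tcp_rot: [3.141, -0.0, 2.921]
contact_force: [0.8, -0.4, 0.0]
opening: -0.002
grasp_force: 0.0
```

```bash
python3 - <<'E'
from h import *
s=monitor.sense();print(s["eef_pos"],s["tcp_rot"],go(422.6,37.6,86,2.92))
im,c=grab("wrist"); cv2.imwrite("pics/w12.png",im[:,:,::-1])
E
```

```text
[423.4858615   39.02514716 181.71065977] [ 3.14141060e+00 -3.69543718e-04  2.92129559e+00] (array([ 0.011, -0.032,  1.914]), 'az', np.float64(0.012))
```

>>> drive_tool:
  plan:
    - {"x": 0, "y": -0.03, "z": 0.8, "ax": 0, "ay": 0, "az": 0, "hand": 0}
    - {"x": 0, "y": -0.03, "z": 1.6, "ax": 0, "ay": 0, "az": 0, "hand": 0}
    - {"x": 0, "y": -0.03, "z": 1.9, "ax": 0, "ay": 0, "az": 0, "hand": 0}
    - {"x": 0, "y": -0.03, "z": 1.9, "ax": 0, "ay": 0, "az": 0, "hand": 0}
    - {"x": -0.2, "y": -0.03, "z": 1.9, "ax": 0, "ay": 0, "az": 0, "hand": 0}
    - {"x": -0.4, "y": -0.03, "z": 1.9, "ax": 0, "ay": 0, "az": 0, "hand": 0}
    - {"x": -0.6, "y": -0.03, "z": 1.9, "ax": 0, "ay": 0, "az": 0, "hand": 0}
    - {"x": -0.8, "y": -0.03, "z": 1.9, "ax": 0, "ay": 0, "az": 0, "hand": 0}

```text
clock: 35.85
eef_pos: [463.4, 27.6, 87.8]
tcp_rot: [3.141, 0.001, 2.92]
contact_force: [-1.7, 1.1, 1.3]
opening: -0.003
grasp_force: 0.8
```

>>> drive_tool:
  plan:
    - {"x": -0.2, "y": 0, "z": 0, "ax": 0, "ay": 0, "az": 0, "hand": 0}
    - {"x": -0.4, "y": 0, "z": 0, "ax": 0, "ay": 0, "az": 0, "hand": 0}
    - {"x": -0.6, "y": 0, "z": 0, "ax": 0, "ay": 0, "az": 0, "hand": 0}
    - {"x": -0.8, "y": 0, "z": 0, "ax": 0, "ay": 0, "az": 0, "hand": 0}
    - {"x": -1.0, "y": 0, "z": 0, "ax": 0, "ay": 0, "az": 0, "hand": 0}
    - {"x": -1.1, "y": 0, "z": 0, "ax": 0, "ay": 0, "az": 0, "hand": 0}
    - {"x": -1.1, "y": 0, "z": 0, "ax": 0, "ay": 0, "az": 0, "hand": 0}

```text
clock: 36.55
eef_pos: [516.3, 15.5, 86.9]
tcp_rot: [3.142, 0.0, 2.92]
contact_force: [-1.1, -0.2, -0.3]
opening: -0.001
grasp_force: 0.0
```

```bash
python3 - <<'E'
from h import *
s=monitor.sense();p=s["eef_pos"];e=np.array([.975,-.222]);print(p,s["contact_force"],"along",(p[:2]-[507.5,18.4])@e)
E
```

```text
[516.3062096   15.50286536  86.90516666] [-1.05420362 -0.16340226 -0.33520287] along 9.22921824910377
```

>>> drive_tool:
  plan:
    - {"x": -0.06, "y": 0, "z": 0, "ax": 0, "ay": 0, "az": 0, "hand": 0}
    - {"x": -0.12, "y": 0, "z": 0, "ax": 0, "ay": 0, "az": 0, "hand": 0}
    - {"x": -0.18, "y": 0, "z": 0, "ax": 0, "ay": 0, "az": 0, "hand": 0}
    - {"x": -0.18, "y": 0, "z": 0, "ax": 0, "ay": 0, "az": 0, "hand": 0}

```text
clock: 36.95
eef_pos: [521.4, 14.1, 86.6]
tcp_rot: [-3.141, -0.006, 2.92]
contact_force: [-10.6, 2.9, 7.0]
opening: 0.001
grasp_force: 5.3
```

>>> drive_tool:
  plan:
    - {"x": -0.05, "y": 0, "z": 0, "ax": 0, "ay": 0, "az": 0, "hand": 0}
    - {"x": -0.1, "y": 0, "z": 0, "ax": 0, "ay": 0, "az": 0, "hand": 0}
    - {"x": -0.1, "y": 0, "z": 0, "ax": 0, "ay": 0, "az": 0, "hand": 0}

```text
clock: 37.25
eef_pos: [521.9, 13.9, 86.3]
tcp_rot: [-3.14, -0.015, 2.92]
contact_force: [-25.7, 8.8, 21.0]
opening: -0.001
grasp_force: 13.3
```

The lever is at its end stop: the tool stopped 15 mm along, with 14.4 predicted. I'll back off, rise and check.

>>> drive_tool:
  plan:
    - {"x": 0.5, "y": 0, "z": 0, "ax": 0, "ay": 0, "az": 0, "hand": 0}
    - {"x": 1.3, "y": 0, "z": 0, "ax": 0, "ay": 0, "az": 0, "hand": 0}
    - {"x": 2.0, "y": 0, "z": -0.5, "ax": 0, "ay": 0, "az": 0, "hand": 0}
    - {"x": 2.2, "y": -1.5, "z": -1.5, "ax": 0, "ay": 0, "az": 0, "hand": 0}
    - {"x": 2.2, "y": -3, "z": -3, "ax": 0, "ay": 0, "az": 0, "hand": 0}
    - {"x": 2.2, "y": -4, "z": -4, "ax": 0, "ay": 0, "az": 0, "hand": 0}
    - {"x": 2.2, "y": -5, "z": -4, "ax": 0, "ay": 0, "az": 0, "hand": 0}
    - {"x": 2.2, "y": -5, "z": -4, "ax": 0, "ay": 0, "az": 0, "hand": 0}

```text
clock: 38.05
eef_pos: [378.1, -161.0, 260.0]
tcp_rot: [-3.141, 0.002, 2.921]
contact_force: [1.0, -0.0, -0.5]
opening: 0.002
grasp_force: 0.0
```

```bash
python3 - <<'E'
from h import *
print(monitor.sense()["eef_pos"])
a,c=grab("top");b,c2=grab("scene")
A=cv2.resize(a[120:320,120:500],(800,421),interpolation=cv2.INTER_CUBIC)[:,:520]
B=cv2.resize(b[170:400,200:520],(585,421),interpolation=cv2.INTER_CUBIC)
cv2.imwrite("pics/fin.png",cv2.resize(np.hstack([A,B]),(800,305),interpolation=cv2.INTER_AREA)[:,:,::-1])
print("on-tip px",px(c,[544.9,10,92.2]),"off",px(c,[470.1,26.8,92.2]))
d=np.array([np.cos(-.851),np.sin(-.851)])
for C in((485.5,337.2),(616.9,186.6)):
    C=np.array(C)
g=cv2.cvtColor(a,cv2.COLOR_RGB2GRAY)
for X in([544.9,10,92.2],[470.1,26.8,92.2]):
    u,v=px(c,X)[0].round().astype(int); print(g[v-2:v+3,u-2:u+3].mean())
E
```

```text
[ 378.05864074 -160.99157488  259.96601772]
on-tip px [[281.72655328 242.07955783]] off [[274.28576489 272.97749913]]
28.04
39.2
```

View pics/fin.png

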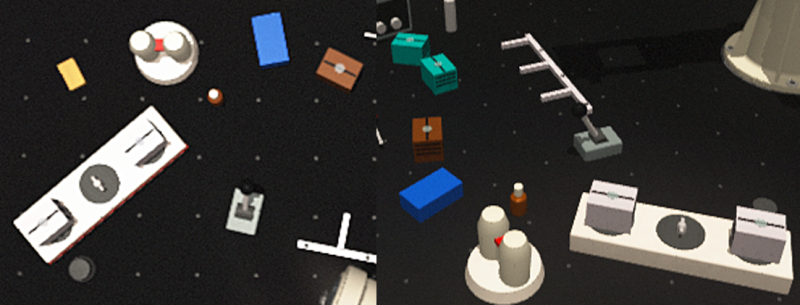

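Both lamps sit on the end studs with their lines along the rail, at crop px (150,140) and (50,222). The lever ball now leans away from the robot at (250,186), and the vial, lens cell and post are where they stood. Handing in.

```bash
python3 -c "
from rig import r; print(r.sign_off())"
```

```text
the job is handed in; nothing more can be done
None
```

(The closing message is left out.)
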